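Fresh packs in the power base, next board in the spring holder

ROBOT

A 6-joint arm with a two-finger parallel gripper is mounted at the origin on the work surface. World frame = base frame: x ahead of the robot, y to its left, z up, the work surface at z = 0. Lengths are in m, angles in degrees, forces in N, time in s.
With the tool pointing down it reaches from about 0.35 to 0.875 m from the base axis. Payload 4.2 kg.
Tool frame: the origin (TCP) lies midway between the tips of the shut fingers; the grasp point (between the pads) lies 19 mm behind it (r.pinch_z is the distance from the TCP to the grasp point, in m); z points along the fingers, y is the line along which they close (so a half turn about z gives the same grasp; the last joint's range is limited). The gripper opens to 87 mm and grips with 3 to 60 N. Pads are 19 mm wide; open, the fingers measure 117 mm over their backs; the gripper's body (75 mm by 190 mm) begins 51 mm behind the grasp point.
Start: joints at [-52.047, 22.042, 0.453, 0, -68.411, -14.817], TCP at [0.246, -0.575, 0.223] pointing down, gripper open.
Joint ranges: [-179.83, 179.83], [-69.29, 118.12], [-61.27, 80.66], [-181.25, 117.63], [-171.15, -9.14], [-177.46, 177.46]. Speed limits (degrees/s): [159.86, 159.86, 180, 180, 180, 180].

INTERFACE

Orientations are given as a 3x3 rotation matrix whose columns are the frame's x, y, z axes.
In Python, from station import r, imaging, models gives the robot as it stands. The module is installed in compiled form; this text tells all that it offers.
- The arm moves only by the tool apply_moves, never from a script. Its argument "moves" is a list of rows, each a list of 2 entries, a list of its own where there are three numbers: the shift along the tool's x, y, z in m, then the turn about the tool's z in degrees. A call has 1 to 5 rows; each row shifts and turns the commanded pose from where the row before left it, along the tool's axes as they then stand; what a row does not reach is not made up. A row lasts 1/12 s, in which the tool goes at most 41.7 mm and 7.16 degrees, less where a joint would pass 70% of its speed; a pose out of reach is approached as far as the arm can. A call is refused whole if a number of a shift passes 0.0417 or a number of a turn 7.16, either way. A call with a gripper value outside its range is refused whole. "hand" is the finger opening in m, from 0 to 0.087, set as the call begins (left out, the last holds). The fingers move at their own pace and stop on an object; the grip force is fixed at half the most. Time passes only in rows, so rows that do not move let the fingers close. It gives the time, the measured TCP pose, the force, the opening and the grip force at its end, in the units of the state.
- r.sense(): the state, without advancing time (a new reading comes with each control period).
- imaging.capture(name): name is "scene" or "top" or "wrist"; returns a dict with "frame" (420x560x3 uint8, blue, green, red), "intrinsics" (3x3 intrinsics, pixels), "eye" and "orientation" of the camera in the world. Camera axes: x right, y down, z forward; pixel columns grow to the right and rows downward; lengths in m; the calibration is good to about 2 mm. A picture is of the moment at which its call begins. There is no depth.
- r.finish_job(): hands the job in; it is judged then, once.
Trained networks look in a picture, given as the dict that the camera call returned (one of the last four; its "shot" number tells which), for a name from the list of things; names that differ only in an ending like _2 or _b are one class to them, and where a whole thing is asked for, a point or a joint stands for the part that bears it (a point fixed in the world has none). Each returns a list of dicts, best first, with "confidence" (0 to 1); they miss things now and then, are a little off and sometimes report something else, mostly with a low value. They report only what shows in the picture. A call takes as long as a camera call. They do not tell look-alikes from the thing itself.
- models.cut_out(picture, target): "region" (420x560 bool, what is visible of it) and "extent" ([left, top, width, height] as shares, 0 to 1, of the picture: columns of its width, rows of its height, round what is visible of it).
- models.place_of(picture, target): "at" ([column, row] as shares, 0 to 1, of the picture: columns of its width, rows of its height: a listed point, or the origin of a listed thing).
The state is a dict: "time_s": time; "joints": joint angles; "joint_velocities": joint speeds; "effort": joint torques, N m; "tcp_pos": TCP position; "ee_rot": TCP orientation; "wrist_force": force on the tool from outside, world axes, zero at the start; "moment": the same for the moment, N m; "gripper_width": opening from 0.0 (shut) to 1.0 (fully open); "gripper_force": force on a finger pad.
Only numpy, scipy, OpenCV 4.12 (cv2) and the standard library are available. Lean on these libraries where they do the work, as an engineer would, in place of code of your own. Each camera call takes 0.05 s, during which the arm holds its last target. There are 200 camera calls.

TASK

Get the electronics bench ready for the next prototype: slide the blue cover of the power base fully open, take the spent red-banded pack out and put it in the red tray, lay all the green-banded packs that are on the bench inside the compartment, and slide the cover fully shut. Clamp the green board in the spring holder, in any order with the rest: push one edge under the lip of one sprung jaw, lower the other edge inside the opposite lip, and let the springs centre it, so that it sits level on both ledges, under both lips, square to the jaws and about midway along them, heat sink up. Do not disturb the meter, the solder spool or the flux jar.

Things in the scene. Friction and masses are not known exactly. Their poses are not given: they have to be found in the camera images.
- base: power base, fixed to the bench: grey box 142 (x) x 354 (y) mm; origin centre of underside. At its -y half an open-topped compartment, at its +y half a closed deck, top 44 mm up. Two aluminium guide rails, 4 mm thick, run along y at x = +-69 mm, top at 54 mm
- bay (a point): centre of the compartment's floor, at (0, -86.5, 8) mm in the base's frame, same axes. Inside the compartment is 130 (x) x 173 (y) x 36 mm deep, centred on this point: four packs fit side by side along y, about 44 mm apart, each lying along x
- cover (a joint): slide of the blue cover, m: 0 fully shut over the compartment, 0.174 fully open over the deck; moves along the base's +y as it grows. Friction about 1.5 N; stays where left. It starts shut or ajar by up to 15 mm. The cover is 130 (x) x 172 (y) x 5 mm, its underside 46 mm above the bench
- cover_grip (a point): grip point of the yellow bar that stands up in the middle of the cover: bar 70 mm long along the base's x, 14 mm thick along y, 28 mm tall (51 to 79 mm above the bench); this point lies on its axis 67 mm above the bench, the base's axes; it moves with the cover
- pack1: fresh battery pack: black block 60 (x) x 28 (y) x 24 (z) mm with a green band and two brass contacts, 110 g; origin centre of underside. Starts flat on the bench; there are 2 to 4 of these
- pack2: fresh battery pack: black block 60 (x) x 28 (y) x 24 (z) mm with a green band and two brass contacts, 110 g; origin centre of underside. Starts flat on the bench; there are 2 to 4 of these
- pack3: fresh battery pack: black block 60 (x) x 28 (y) x 24 (z) mm with a green band and two brass contacts, 110 g; origin centre of underside. Starts flat on the bench; there are 2 to 4 of these
- pack4: fresh battery pack: black block 60 (x) x 28 (y) x 24 (z) mm with a green band and two brass contacts, 110 g; origin centre of underside. Starts flat on the bench; there are 2 to 4 of these
- spent: spent battery pack, same shape and size with a red band; starts flat on the compartment's floor, lying about along the base's x, anywhere along y; origin centre of underside
- tray: red open return tray, fixed: 75 (x) x 150 (y) x 22 mm, walls and floor 4 mm; origin centre of underside
- holder: spring board holder, fixed: base 215 (x) x 100 (y) x 12 mm; origin centre of underside. Two sprung jaws, 80 mm long in y, face each other along x, far at +x, near at -x. At rest their upright faces are at x = +-50 mm; each has a ledge reaching 14 mm inward, top at z = 40, and an orange lip reaching 5 mm inward, z = 51 to 55 mm. Jaw blocks are 14 mm thick, 55 mm tall
- seat (a point): 40 mm above the holder's origin, its axes: midway between the jaws at the height of the ledges, where the seated board's origin belongs
- jaw_far (a joint): how far the far (+x) jaw is pressed outward, m: 0 at rest, 0.028 at its stop; spring 350 N/m with 1.4 N preload
- jaw_near (a joint): the same for the near (-x) jaw, pressed towards -x. With the board centred each jaw is pressed about 5 mm
- board: prototype circuit board: green plate 110 (x) x 140 (y) x 5 mm, 220 g; origin centre of underside. In the middle a dark heat sink 30 (x) x 50 (y) mm, from 5 to 42 mm above the underside, to hold it by. Its two 140 mm edges (at x = +-55 mm) go in the jaws, either way round. Starts flat on the bench
- meter: yellow multimeter 150 x 80 x 36 mm, bystander; origin centre of underside
- spool: orange solder spool, 70 mm across, 50 mm tall, bystander; origin centre of underside
- flux: amber flux jar, 56 mm across, 90 mm tall, bystander; origin centre of underside
Not all that is in view belongs to the job. What is shaped like the pack1 but orange is not meant.

How it is judged:
By the outcome, as a careful person would: the job done as asked, in the order asked, and still so for the second after the job is handed in, with the robot touching nothing.
Of pack1, pack2, pack3, pack4 only 2 to 4 are there at a start; the rules pass over those that are not, and their reading is None.
At some moment in a run one of pack1, pack2, pack3, pack4 may be knocked a few centimetres aside while the robot is not near it.
Once in a run the grip may slacken for a moment while it holds something.
It also fails if it takes over 210 s, if anything falls off the work surface, if the arm or the gripper's body presses on something with over 40 N, if the wrist force passes 120 N, or if a joint passes its speed limit or range.

## Working session

There is one attempt and no reset: what is moved stays moved. The work goes in short steps, Python scripts to look and compute and a tool call to move; the robot and the scene stay as the last step left them, time stands still between calls to the robot, and variables do not carry over. Pictures are saved under pics/ and viewed, at most 14 in all, crops included, and the job is handed in when it is done.

Besides the shell and the picture viewer there is one more tool, called after ">>>" by a JSON object that holds its "api" and its "payload", one argument or row to a line. apply_moves: Moves the arm, as the interface text tells. Its arguments: {"type":"object","properties":{"moves":{"type":"array"},"hand":{"type":"number"}},"required":["moves"]}

```bash
mkdir -p pics; ls; cat > h.py <<'E'
import numpy as np, cv2
from station import r, imaging, models
def ray(p,u,v):
    K=np.array(p["intrinsics"]);R=np.array(p["orientation"]);e=np.array(p["eye"])
    return e,R@np.linalg.inv(K)@np.array([u,v,1.])
def at(p,u,v,z):
    e,d=ray(p,u,v); return e+d*(z-e[2])/d[2]
def px(p,X):
    K=np.array(p["intrinsics"]);R=np.array(p["orientation"]);e=np.array(p["eye"])
    c=K@(R.T@(np.array(X)-e)); return c[:2]/c[2]
E
python3 - <<'E'
from h import *
a=r.sense(); print({k:np.round(v,3).tolist() for k,v in a.items()}, r.pinch_z)
for n in("top","scene"):
    p=imaging.capture(n); cv2.imwrite(f"pics/{n}0.png",p["frame"]); print(n,np.round(p["eye"],3),np.round(p["orientation"],3).tolist(),np.round(p["intrinsics"],1).tolist())
    for t in "base bay cover cover_grip pack1 spent tray holder seat board meter spool flux".split():
        for d in models.place_of(p,t)[:6]:
            u,v=d["at"][0]*560,d["at"][1]*420
            z={"bay":.008,"cover_grip":.067,"seat":.04}.get(t,0)
            print(t,round(d["confidence"],2),int(u),int(v),np.round(at(p,u,v,z),3)[:2])
E
```

```text
pics
{'time_s': 0.0, 'joints': [-52.049, 22.091, 0.379, -0.029, -68.413, -14.817], 'joint_velocities': [0.116, -0.076, -0.025, 0.1, 0.033, -0.067], 'effort': [0.001, -39.066, 18.74, 4.22, 0.011, -0.0], 'tcp_pos': [0.245, -0.574, 0.221], 'ee_rot': [[-0.92, -0.393, -0.001], [-0.393, 0.92, 0.002], [0.0, 0.002, -1.0]], 'wrist_force': [0.629, -0.181, -0.12], 'moment': [0.03, -0.026, -0.002], 'gripper_force': 0.0, 'gripper_width': 1.003} 0.0187
top [0.35  0.039 1.495] [[0.021, -0.99, 0.14], [-1.0, -0.022, -0.008], [0.011, -0.14, -0.99]] [[542.0, 0.0, 280.9], [0.0, 542.0, 209.5], [0.0, 0.0, 1.0]]
base 0.59 200 186 [0.623 0.255]Traceback (most recent call last):
  File "<stdin>", line 6, in <module>
ValueError: it knows: base, bay, board, cover_grip, flux, holder, meter, pack, seat, spent, spool, tray
```

```bash
python3 - <<'E'
from h import *
for n in("top","scene"):
    p=imaging.capture(n); cv2.imwrite(f"pics/{n}0.png",cv2.resize(p["frame"],(800,600),interpolation=cv2.INTER_CUBIC)); print(n,np.round(p["eye"],3))
    for t in "base bay cover_grip pack1 spent tray holder seat board meter spool flux".split():
        try:
          for d in models.place_of(p,t)[:7]:
            u,v=d["at"][0]*560,d["at"][1]*420
            z={"bay":.008,"cover_grip":.067,"seat":.04}.get(t,0)
            print(t,round(d["confidence"],2),int(u),int(v),np.round(at(p,u,v,z),3)[:2])
        except ValueError as e: print(t,e)
E
```

```text
top [0.35  0.039 1.495]
base 0.93 197 187 [0.619 0.261]
cover_grip 0.96 214 167 [0.662 0.209]
pack1 0.83 220 258 [0.423 0.191]
pack1 0.82 292 287 [ 0.348 -0.01 ]
pack1 0.78 266 247 [0.454 0.066]
pack1 0.74 334 254 [ 0.44  -0.122]
pack1 0.74 255 285 [0.352 0.093]
pack1 0.72 294 246 [ 0.46  -0.013]
tray 0.68 390 297 [ 0.327 -0.276]
holder 0.81 402 215 [ 0.553 -0.311]
seat 0.63 407 211 [ 0.558 -0.316]
board 0.61 325 189 [ 0.622 -0.095]
board 0.47 391 296 [ 0.329 -0.28 ]
meter 0.73 311 134 [ 0.78  -0.056]
spool 0.97 372 164 [ 0.697 -0.23 ]
spool 0.53 389 296 [ 0.328 -0.275]
spool 0.44 402 213 [ 0.558 -0.313]
spool 0.28 403 217 [ 0.547 -0.314]
flux 0.83 130 277 [0.364 0.434]
flux 0.44 404 214 [ 0.555 -0.318]
scene [1.215 0.402 0.898]
base 0.92 360 280 [0.617 0.261]
base 0.56 178 177 [ 0.542 -0.324]
bay 0.66 324 288 [0.682 0.201]
cover_grip 0.87 331 274 [0.677 0.21 ]
cover_grip 0.47 232 221 [ 0.653 -0.062]
pack1 0.83 361 214 [0.428 0.187]
pack1 0.81 316 207 [0.461 0.072]
pack1 0.79 306 168 [ 0.336 -0.021]
pack1 0.75 255 177 [ 0.438 -0.133]
pack1 0.73 342 183 [0.346 0.094]
pack1 0.55 287 197 [ 0.465 -0.013]
spent 0.38 326 288 [0.675 0.203]
tray 0.91 230 138 [ 0.324 -0.293]
holder 0.43 256 181 [ 0.45  -0.122]
seat 0.77 176 171 [ 0.556 -0.312]
board 0.91 233 220 [ 0.603 -0.1  ]
meter 0.69 285 198 [ 0.469 -0.018]
meter 0.59 204 279 [ 0.79  -0.057]
meter 0.55 178 178 [ 0.547 -0.323]
spool 0.6 167 231 [ 0.715 -0.226]
flux 0.9 460 232 [0.365 0.428]
flux 0.53 319 213 [0.475 0.088]
```

View pics/top0.png

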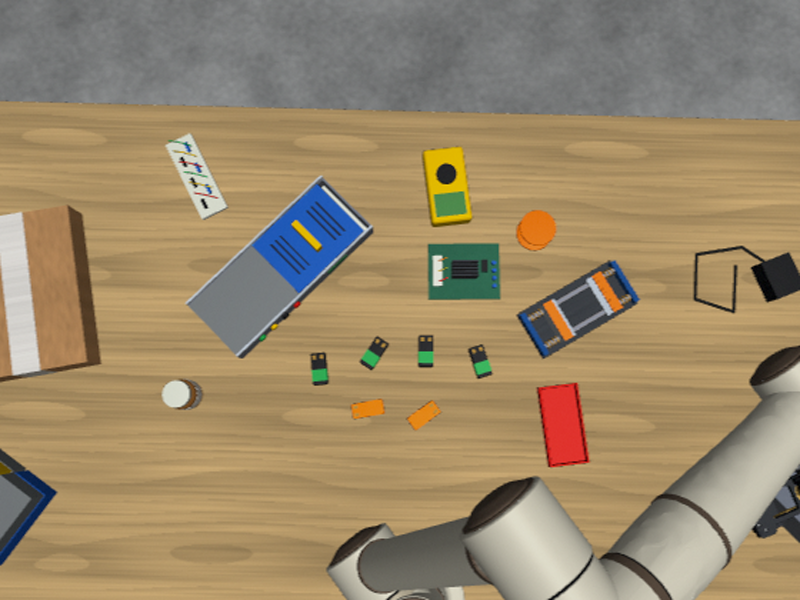

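View pics/scene0.png

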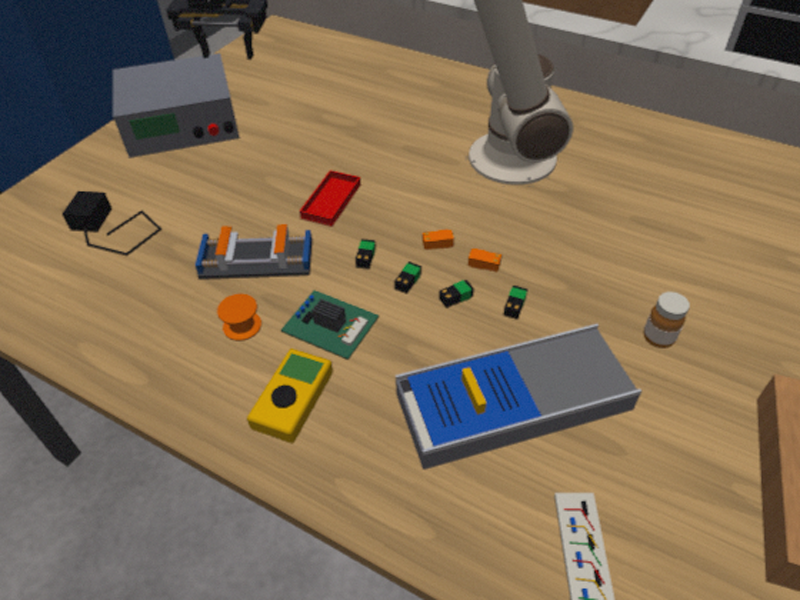

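The top picture shows four green-banded packs (green ends at about (319,368), (375,352), (426,350), (481,360) in the 800x600 view). The look-alikes are two orange blocks at (368,408) and (424,415), which are not meant. The yellow grip bar is at (306,235), the board at (464,271), the holder at (578,309) and the tray at (563,424). The cover is ajar at its far end.

```bash
cat >> h.py <<'E'
def rect(p,mask,z):
    m=mask.astype(np.uint8); cs,_=cv2.findContours(m,cv2.RETR_EXTERNAL,cv2.CHAIN_APPROX_NONE)
    c=max(cs,key=cv2.contourArea)[:,0,:]
    P=np.array([at(p,u,v,z)[:2] for u,v in c],np.float32)
    (cx,cy),(w,h),a=cv2.minAreaRect(P)
    if w<h: w,h,a=h,w,a+90
    return np.round([cx,cy,w,h],4).tolist(),round((a+90)%180-90,1)  # a = direction of long side, deg
def hsv(p,lo,hi):
    return cv2.inRange(cv2.cvtColor(p["frame"],cv2.COLOR_BGR2HSV),np.array(lo),np.array(hi))
E
python3 - <<'E'
from h import *
p=imaging.capture("top")
for t,z in dict(base=.05,cover_grip=.05,tray=.022,holder=.05,board=.003,meter=.036,pack1=.024).items():
    for d in models.cut_out(p,t)[:7]: print(t,round(d["confidence"],2),rect(p,d["region"],z))
def comps(m,z,n=60):
    k,l,s,c=cv2.connectedComponentsWithStats(m)
    for i in range(1,k):
        if s[i,4]>n: print(s[i,4],np.round(c[i]),rect(p,l==i,z))
print("blue");comps(hsv(p,[100,150,80],[130,255,255]),.051)
print("yellow");comps(hsv(p,[20,150,100],[32,255,255]),.079)
print("green");comps(hsv(p,[45,80,60],[90,255,255]),.024,30)
print("orange");comps(hsv(p,[8,180,120],[18,255,255]),.055)
p=imaging.capture("wrist"); print(p["eye"],p["orientation"],p["intrinsics"]); print(r.sense()["tcp_pos"],r.sense()["ee_rot"])
E
```

```text
cover_grip 0.61 ([0.6703, 0.2106, 0.1712, 0.1327], -43.6)
cover_grip 0.49 ([0.4199, 0.1789, 0.0607, 0.0298], 6.5)
tray 0.78 ([0.3279, -0.2789, 0.1509, 0.082], 7.0)
holder 0.75 ([0.5464, -0.3039, 0.2194, 0.0995], -58.8)
board 0.63 ([0.6201, -0.0909, 0.1399, 0.1105], -87.9)
board 0.27 ([0.7068, -0.2341, 0.0813, 0.0702], -32.7)
meter 0.78 ([0.7814, -0.0551, 0.1548, 0.0831], 8.2)
pack1 0.81 ([0.443, -0.1215, 0.0588, 0.0293], 18.9)
pack1 0.79 ([0.3496, 0.0891, 0.0568, 0.0272], -77.6)
pack1 0.69 ([0.4607, -0.0181, 0.0571, 0.0326], 1.2)
pack1 0.67 ([0.4231, 0.181, 0.057, 0.0269], 7.3)
pack1 0.65 ([0.3403, -0.0175, 0.0602, 0.0295], -54.1)
pack1 0.57 ([0.4547, 0.0798, 0.0621, 0.0302], -30.5)
pack1 0.31 ([0.3701, 0.4386, 0.073, 0.056], -88.8)
blue
2678 [215. 166.] ([0.6696, 0.2093, 0.1713, 0.1296], -44.0)
109 [437. 196.] ([0.5999, -0.3931, 0.0857, 0.0097], 31.3)
131 [373. 233.] ([0.4949, -0.2218, 0.0884, 0.0112], 31.1)
239 [ 18. 363.] ([0.1407, 0.695, 0.1535, 0.0703], -6.4)
yellow
1024 [312. 126.] ([0.7714, -0.0529, 0.1454, 0.0788], 8.4)
126 [214. 164.] ([0.6692, 0.209, 0.0692, 0.0114], 46.1)

[... 420 characters left out ...]
 [425. 204.] ([0.5788, -0.36, 0.0797, 0.0188], 31.2)
185 [390. 224.] ([0.5217, -0.2657, 0.0793, 0.0167], 31.4)
226 [257. 286.] ([0.3502, 0.0862, 0.0579, 0.027], -79.4)
230 [296. 290.] ([0.3408, -0.017, 0.0581, 0.0276], -52.4)
[ 0.17875878 -0.60295337  0.38425047] [[-0.39292985  0.88598952  0.24622896]
 [ 0.91956727  0.37815155  0.10675883]
 [ 0.00147534  0.26837283 -0.96331399]] [[302.88616536   0.         282.07880221]
 [  0.         302.88616536 212.76754362]
 [  0.           0.           1.        ]]
[ 0.24559422 -0.57471515  0.22255436] [[-9.19574726e-01 -3.92915161e-01  1.07520294e-05]
 [-3.92915161e-01  9.19574726e-01 -5.00437640e-06]
 [-7.92099916e-06 -8.82653343e-06 -1.00000000e+00]]
```

```bash
cat >> h.py <<'E'
def plan(*wps,start=None,step=.04):
    """waypoints (x,y,z,heading of tool y in deg); prints rows in the tool's axes, 5 to a line"""
    if start is None:
        s=r.sense(); R=np.array(s["ee_rot"]); start=[*s["tcp_pos"],np.degrees(np.arctan2(R[1,1],R[0,1]))]
    x,y,z,h=start; rows=[]
    for X,Y,Z,H in wps:
        dh=(H-h+90)%180-90   # half turn gives the same grasp
        n=int(np.ceil(max(np.linalg.norm([X-x,Y-y,Z-z])/step,abs(dh)/7,1))); H=h+dh
        for i in range(n):
            k=n-i; d=np.array([X-x,Y-y])/k; a=np.radians(h)
            ty=np.array([np.cos(a),np.sin(a)]); tx=np.array([-np.sin(a),np.cos(a)])  # z down: x = y cross z
            q=[round(float(d@tx),3),round(float(d@ty),3),round(float(-(Z-z)/k),3)]; t=round(-(H-h)/k,1)
            x+=q[0]*tx[0]+q[1]*ty[0]; y+=q[0]*tx[1]+q[1]*ty[1]; z-=q[2]; h-=t
            rows.append([[c+0. for c in q],t])
        rows.append("|")
    line=[]
    for q in rows:
        if q!="|": line.append(q)
        if len(line)==5 or (q=="|" and line): print(str(line).replace(" ",""),"" if q!="|" else "|"); line=[]
    print("end",np.round([x,y,z,h],4))
    return x,y,z,h
def state():
    s=r.sense(); R=np.array(s["ee_rot"])
    print("t",round(s["time_s"],2),"tcp",np.round(s["tcp_pos"],4),"hd",round(np.degrees(np.arctan2(R[1,1],R[0,1])),2),"F",np.round(s["wrist_force"],1),"w",round(s["gripper_width"]*87,1),"gf",round(s["gripper_force"],1),"j",np.round(s["joints"],0)[[0,5]])
E
python3 - <<'E'
from h import *
R=np.array(r.sense()["ee_rot"]); print(R[:,0],R[:,1])
plan((.669,.209,.2,136))
E
```

```text
[-9.19574726e-01 -3.92915161e-01 -7.92099916e-06] [-3.92915161e-01  9.19574726e-01 -8.82653343e-06]
[[[-0.03,0.024,0.001],np.float64(-1.0)],[[-0.031,0.024,0.001],np.float64(-1.0)],[[-0.031,0.023,0.001],np.float64(-1.0)],[[-0.032,0.022,0.001],np.float64(-1.0)],[[-0.032,0.022,0.001],np.float64(-1.0)]] 
[[[-0.032,0.021,0.001],np.float64(-1.0)],[[-0.033,0.021,0.001],np.float64(-1.0)],[[-0.033,0.02,0.001],np.float64(-1.0)],[[-0.033,0.02,0.001],np.float64(-1.0)],[[-0.034,0.019,0.001],np.float64(-1.0)]] 
[[[-0.034,0.018,0.001],np.float64(-1.0)],[[-0.034,0.018,0.001],np.float64(-1.0)],[[-0.035,0.017,0.001],np.float64(-1.0)],[[-0.035,0.017,0.001],np.float64(-1.0)],[[-0.035,0.016,0.001],np.float64(-1.0)]] 
[[[-0.036,0.016,0.001],np.float64(-1.0)],[[-0.036,0.015,0.001],np.float64(-1.0)],[[-0.036,0.014,0.001],np.float64(-1.0)],[[-0.036,0.014,0.001],np.float64(-1.0)],[[-0.036,0.013,0.001],np.float64(-1.0)]] 
[[[-0.037,0.012,0.001],np.float64(-1.0)],[[-0.037,0.012,0.001],np.float64(-0.9)],[[-0.037,0.01,0.001],np.float64(-1.0)]] |
end [  0.6693   0.2087   0.1996 136.036 ]
```

```bash
cat >> h.py <<'E'
def go(*wps,start=None,step=.04):
    """turn in place, then straight equal rows and a last correcting row"""
    if start is None:
        s=r.sense(); R=np.array(s["ee_rot"]); start=[*s["tcp_pos"],np.degrees(np.arctan2(R[1,1],R[0,1]))]
    P=np.array(start[:3]); h=start[3]
    for w in wps:
        dh=(w[3]-h+90)%180-90
        if abs(dh)>.15:
            n=int(np.ceil(abs(dh)/7)); t=round(-float(dh)/n,1); print(f"{n} x [[0,0,0],{t}]"); h-=n*t
        a=np.radians(h); M=np.array([[-np.sin(a),np.cos(a),0],[np.cos(a),np.sin(a),0],[0,0,-1]])
        d=M@(np.array(w[:3])-P); n=max(1,int(np.ceil(np.linalg.norm(d)/step)))
        q=np.trunc(d/n*1000)/1000; e=np.round(d-n*q,4)
        print(f"{n} x {[q.tolist(),0]} + {[e.tolist(),0]}"); P=P+M.T@(n*q+e)
    return [*P,h]
E
python3 - <<'E'
from h import *
go((.669,.209,.2,136),(.669,.209,.057,136))
E
```

```text
4 x [[0,0,0],-5.7]
23 x [[-0.037, 0.01, 0.0], 0] + [[-0.0066, 0.0108, 0.0226], 0]
4 x [[-0.0, -0.0, 0.035], 0] + [[-0.0, -0.0, 0.003], 0]
```

>>> {"api": "apply_moves", "payload": {
  "moves": [
    [[0,0,0],-5.7],
    [[0,0,0],-5.7],
    [[0,0,0],-5.7],
    [[0,0,0],-5.7],
    [[-0.037,0.01,0],0]
  ],
  "hand": 0.05
}}

```text
time_s: 2.32
tcp_pos: [0.2625, -0.5445, 0.2217]
ee_rot: [[-0.696, -0.718, -0.001], [-0.718, 0.696, -0.001], [0.002, -0.0, -1.0]]
wrist_force: [2.1, -1.6, -0.3]
gripper_width: 0.708
gripper_force: 0.0
```

>>> {"api": "apply_moves", "payload": {
  "moves": [
    [[-0.037,0.01,0],0],
    [[-0.037,0.01,0],0],
    [[-0.037,0.01,0],0],
    [[-0.037,0.01,0],0],
    [[-0.037,0.01,0],0]
  ]
}}

```text
time_s: 2.73
tcp_pos: [0.3574, -0.3719, 0.2228]
ee_rot: [[-0.696, -0.718, 0.0], [-0.718, 0.696, -0.0], [-0.0, -0.001, -1.0]]
wrist_force: [1.2, 0.4, 0.2]
gripper_width: 0.575
gripper_force: 0.0
```

>>> {"api": "apply_moves", "payload": {
  "moves": [
    [[-0.037,0.01,0],0],
    [[-0.037,0.01,0],0],
    [[-0.037,0.01,0],0],
    [[-0.037,0.01,0],0],
    [[-0.037,0.01,0],0]
  ]
}}

```text
time_s: 3.15
tcp_pos: [0.4502, -0.204, 0.223]
ee_rot: [[-0.695, -0.719, 0.001], [-0.719, 0.695, -0.0], [-0.0, -0.001, -1.0]]
wrist_force: [0.3, -0.3, -0.3]
gripper_width: 0.573
gripper_force: 0.0
```

>>> {"api": "apply_moves", "payload": {
  "moves": [
    [[-0.037,0.01,0],0],
    [[-0.037,0.01,0],0],
    [[-0.037,0.01,0],0],
    [[-0.037,0.01,0],0],
    [[-0.037,0.01,0],0]
  ]
}}

```text
time_s: 3.57
tcp_pos: [0.543, -0.0362, 0.2229]
ee_rot: [[-0.695, -0.719, 0.001], [-0.719, 0.695, 0.0], [-0.001, -0.0, -1.0]]
wrist_force: [0.3, -0.8, 0.2]
gripper_width: 0.574
gripper_force: 0.0
```

>>> {"api": "apply_moves", "payload": {
  "moves": [
    [[-0.037,0.01,0],0],
    [[-0.037,0.01,0],0],
    [[-0.037,0.01,0],0],
    [[0,0,0],0]
  ]
}}

```text
time_s: 3.9
tcp_pos: [0.6009, 0.0678, 0.2218]
ee_rot: [[-0.692, -0.722, 0.002], [-0.722, 0.692, 0.001], [-0.002, -0.001, -1.0]]
wrist_force: [0.6, -0.6, 0.2]
gripper_width: 0.574
gripper_force: 0.0
```

```bash
python3 - <<'E'
from h import *
p=imaging.capture("wrist"); cv2.imwrite("pics/w1.png",p["frame"])
m=hsv(p,[20,150,90],[32,255,255]); k,l,s,c=cv2.connectedComponentsWithStats(m)
for i in range(1,k):
    if s[i,4]>200: print(s[i,4],c[i],rect(p,l==i,.079))
state(); go((.669,.209,.2,136),(.669,.209,.057,136))
E
```

```text
4529 [105.40362111 211.00463679] ([0.7505, -0.0446, 0.1389, 0.0723], 8.1)
237 [172.5907173  290.98734177] ([0.7597, 0.0573, 0.0636, 0.0102], 40.9)
272 [390.90073529 291.05147059] ([0.5835, 0.2262, 0.0633, 0.0127], 49.4)
383 [322.67362924 316.51958225] ([0.6609, 0.2026, 0.0412, 0.0224], 46.2)
t 3.95 tcp [0.5992 0.0655 0.2217] hd 136.15 F [-1.6 -0.7  0.6] w 50.1 gf 0.0 j [ 22. -65.]
1 x [[0,0,0],0.2]
5 x [[-0.03, 0.009, 0.004], 0] + [[-0.0017, 0.0045, 0.0017], 0]
4 x [[0.0, 0.0, 0.035], 0] + [[0.0, 0.0, 0.003], 0]
```

View pics/w1.png

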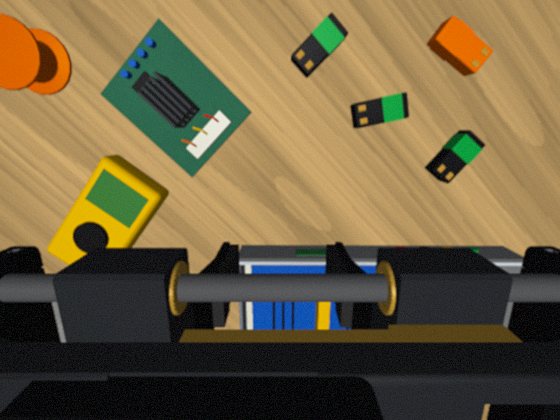

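The wrist picture shows the yellow bar between the fingers at (324,316), and green-banded packs at (320,45), (380,110) and (455,155). An orange look-alike is at (462,45). The bar is the right target, so I'm descending on it.

>>> {"api": "apply_moves", "payload": {
  "moves": [
    [[-0.03,0.009,0.004],0],
    [[-0.03,0.009,0.004],0],
    [[-0.03,0.009,0.004],0],
    [[-0.03,0.009,0.004],0],
    [[-0.03,0.009,0.004],0]
  ]
}}

```text
time_s: 4.37
tcp_pos: [0.6702, 0.2018, 0.2027]
ee_rot: [[-0.696, -0.718, -0.0], [-0.718, 0.696, -0.0], [0.0, 0.0, -1.0]]
wrist_force: [0.8, -0.2, -0.2]
gripper_width: 0.576
gripper_force: 0.0
```

>>> {"api": "apply_moves", "payload": {
  "moves": [
    [[-0.002,0.004,0.002],0],
    [[0,0,0.035],0],
    [[0,0,0.035],0],
    [[0,0,0.035],0],
    [[0,0,0.035],0]
  ]
}}

```text
time_s: 4.78
tcp_pos: [0.668, 0.2046, 0.0598]
ee_rot: [[-0.696, -0.718, 0.0], [-0.718, 0.696, 0.0], [-0.0, -0.0, -1.0]]
wrist_force: [0.5, 0.1, 0.2]
gripper_width: 0.575
gripper_force: 0.0
```

>>> {"api": "apply_moves", "payload": {
  "moves": [
    [[0,0,0.002],0],
    [[0,0,0],0],
    [[0,0,0],0]
  ]
}}

```text
time_s: 5.03
tcp_pos: [0.6692, 0.2054, 0.0605]
ee_rot: [[-0.696, -0.718, 0.002], [-0.718, 0.696, 0.0], [-0.001, -0.001, -1.0]]
wrist_force: [-0.1, -0.6, 0.4]
gripper_width: 0.577
gripper_force: 0.0
```

>>> {"api": "apply_moves", "payload": {
  "moves": [
    [[0,0,0],0],
    [[0,0,0],0],
    [[0,0,0],0],
    [[0,0,0],0],
    [[0,0,0],0]
  ],
  "hand": 0.0
}}

```text
time_s: 5.45
tcp_pos: [0.6686, 0.206, 0.0592]
ee_rot: [[-0.695, -0.719, 0.001], [-0.719, 0.695, 0.0], [-0.001, -0.0, -1.0]]
wrist_force: [0.3, 1.0, -0.8]
gripper_width: 0.282
gripper_force: 0.0
```

>>> {"api": "apply_moves", "payload": {
  "moves": [
    [[0,0,0.001],0],
    [[0,0,0],0],
    [[0,0,0],0],
    [[0,0,0],0],
    [[0,0,0],0]
  ]
}}

```text
time_s: 5.87
tcp_pos: [0.6684, 0.206, 0.0575]
ee_rot: [[-0.695, -0.719, -0.0], [-0.719, 0.695, -0.0], [0.0, 0.0, -1.0]]
wrist_force: [-1.6, 0.7, 1.2]
gripper_width: 0.16
gripper_force: 30.0
```

>>> {"api": "apply_moves", "payload": {
  "moves": [
    [[0,0.025,0],0],
    [[0,0.025,0],0],
    [[0,0.025,0],0],
    [[0,0.025,0],0],
    [[0,0.025,0],0]
  ]
}}

```text
time_s: 6.28
tcp_pos: [0.5784, 0.2927, 0.0575]
ee_rot: [[-0.696, -0.718, 0.001], [-0.718, 0.696, -0.001], [0.0, -0.001, -1.0]]
wrist_force: [2.0, -1.4, -1.1]
gripper_width: 0.159
gripper_force: 30.0
```

>>> {"api": "apply_moves", "payload": {
  "moves": [
    [[0,0.015,0],0],
    [[0,0.01,0],0],
    [[0,0.005,0],0],
    [[0,0,0],0]
  ]
}}

```text
time_s: 6.62
tcp_pos: [0.5563, 0.314, 0.0575]
ee_rot: [[-0.695, -0.719, -0.001], [-0.719, 0.695, -0.0], [0.001, 0.001, -1.0]]
wrist_force: [-1.2, -0.4, 1.3]
gripper_width: 0.16
gripper_force: 30.0
```

Moved 155 mm so far with no stop yet. I'm advancing in small steps.

>>> {"api": "apply_moves", "payload": {
  "moves": [
    [[0,0.003,0],0],
    [[0,0.002,0],0],
    [[0,0,0],0]
  ]
}}

```text
time_s: 6.87
tcp_pos: [0.5537, 0.3166, 0.0575]
ee_rot: [[-0.696, -0.718, -0.0], [-0.718, 0.696, -0.0], [0.001, -0.0, -1.0]]
wrist_force: [-0.1, -1.5, 1.7]
gripper_width: 0.162
gripper_force: 30.0
```

>>> {"api": "apply_moves", "payload": {
  "moves": [
    [[0,0.003,0],0],
    [[0,0.001,0],0],
    [[0,0,0],0]
  ]
}}

```text
time_s: 7.12
tcp_pos: [0.5518, 0.3184, 0.0575]
ee_rot: [[-0.696, -0.718, 0.001], [-0.718, 0.696, -0.002], [0.001, -0.002, -1.0]]
wrist_force: [3.6, -6.1, -0.1]
gripper_width: 0.162
gripper_force: 30.0
```

>>> {"api": "apply_moves", "payload": {
  "moves": [
    [[0,0.002,0],0],
    [[0,0,0],0]
  ]
}}

```text
time_s: 7.28
tcp_pos: [0.5518, 0.3184, 0.0575]
ee_rot: [[-0.696, -0.718, 0.003], [-0.718, 0.696, -0.003], [0.001, -0.004, -1.0]]
wrist_force: [9.5, -11.3, -1.0]
gripper_width: 0.158
gripper_force: 30.0
```

>>> {"api": "apply_moves", "payload": {
  "moves": [
    [[0,-0.002,0],0],
    [[0,-0.001,0],0],
    [[0,0,0],0],
    [[0,0,0],0],
    [[0,0,0],0]
  ],
  "hand": 0.05
}}

```text
time_s: 7.7
tcp_pos: [0.5512, 0.3199, 0.0577]
ee_rot: [[-0.695, -0.719, 0.0], [-0.719, 0.695, 0.001], [-0.001, 0.0, -1.0]]
wrist_force: [-0.2, -0.6, 0.1]
gripper_width: 0.454
gripper_force: 0.0
```

>>> {"api": "apply_moves", "payload": {
  "moves": [
    [[0,0,-0.03],0],
    [[0,0,-0.04],0],
    [[0.02,-0.03,-0.02],0],
    [[0.01,-0.04,-0.01],0],
    [[0.01,-0.04,0],0]
  ]
}}

```text
time_s: 8.12
tcp_pos: [0.6037, 0.2157, 0.1619]
ee_rot: [[-0.693, -0.721, 0.007], [-0.721, 0.693, 0.004], [-0.008, -0.002, -1.0]]
wrist_force: [0.4, -0.4, 0.2]
gripper_width: 0.568
gripper_force: 0.0
```

>>> {"api": "apply_moves", "payload": {
  "moves": [
    [[0.02,-0.035,0],0],
    [[0.04,0,0],0],
    [[0.04,0,0],0],
    [[0.04,0,0],0],
    [[0,0,0],0]
  ]
}}

```text
time_s: 8.53
tcp_pos: [0.5235, 0.0853, 0.1566]
ee_rot: [[-0.698, -0.716, -0.007], [-0.716, 0.698, -0.001], [0.006, 0.004, -1.0]]
wrist_force: [0.6, 0.8, -0.6]
gripper_width: 0.579
gripper_force: 0.0
```

```bash
python3 - <<'E'
from h import *
state()
for n in("top","wrist"):
    p=imaging.capture(n)
    if n=="top": f=cv2.resize(p["frame"][110:330,140:433],(800,600),interpolation=cv2.INTER_CUBIC)
    else: f=p["frame"]
    cv2.imwrite(f"pics/o_{n}.png",f)
    for d in models.place_of(p,"spent")[:3]: u,v=d["at"][0]*560,d["at"][1]*420; print(n,d["confidence"],u,v,at(p,u,v,.008))
    for d in models.cut_out(p,"spent")[:3]: print(n,d["confidence"],d["extent"],rect(p,d["region"],.032))
    m=hsv(p,[20,150,90],[32,255,255]); k,l,s,c=cv2.connectedComponentsWithStats(m)
    for i in range(1,k):
        if s[i,4]>80: print(s[i,4],c[i],rect(p,l==i,.079))
E
```

```text
t 8.53 tcp [0.5235 0.0853 0.1566] hd 135.72 F [ 0.6  0.8 -0.6] w 50.4 gf 0.0 j [ 27. -71.]
top 0.72 209.21599999999998 174.804 [0.65403791 0.22969182 0.008     ]
top 0.62 [0.3509, 0.4014, 0.0443, 0.0436] ([0.6466, 0.2312, 0.064, 0.0343], 72.6)
1066 [312.18667917 127.30487805] ([0.7691, -0.0532, 0.1504, 0.0786], 8.1)
2476 [ 42.83885299 226.523021  ] ([0.6868, -0.0458, 0.069, 0.0552], -89.3)
230 [172.42608696 291.1173913 ] ([0.6463, 0.0703, 0.0492, 0.0072], 40.6)
264 [391.08333333 291.00378788] ([0.5067, 0.2047, 0.0503, 0.0095], 50.2)
```

View pics/o_top.png

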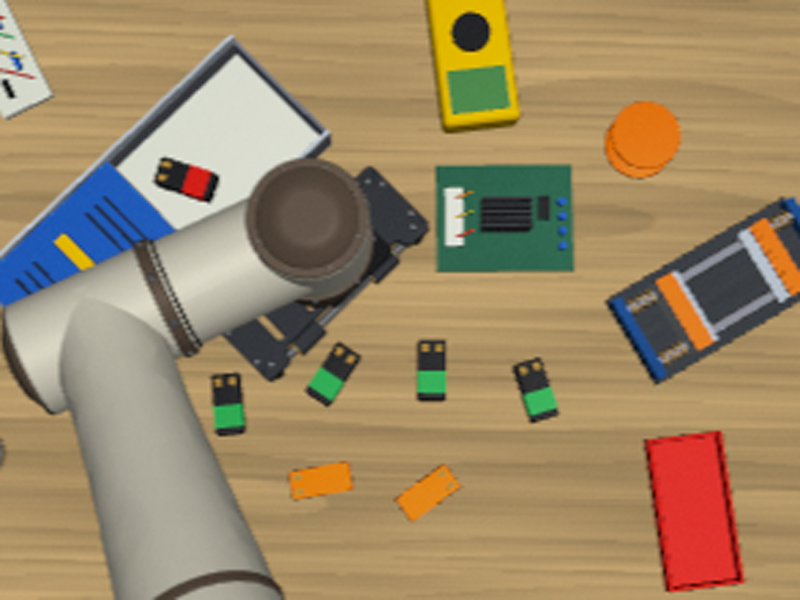

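The picture shows the compartment open, with the spent red-banded pack at (186,180) in the crop, turned about 25° from the base's x. The four green packs are at (228,404), (334,374), (432,370) and (535,390). I'm going over for a closer wrist view.

```bash
python3 - <<'E'
from h import *
a=r.sense(); go((.556,.264,.21,136))
E
```

```text
5 x [[-0.028, 0.02, -0.01], 0] + [[-0.0018, 0.0023, -0.0025], 0]
```

>>> {"api": "apply_moves", "payload": {
  "moves": [
    [[0,0,-0.02],-7.1],
    [[0,0,-0.02],-7.1],
    [[0,0,-0.013],-7.1],
    [[0,0,0],-7.1],
    [[0,0,0],-7.1]
  ],
  "hand": 0.087
}}

```text
time_s: 9.25
tcp_pos: [0.5313, 0.0911, 0.2113]
ee_rot: [[-0.142, -0.99, 0.002], [-0.99, 0.142, 0.001], [-0.001, -0.002, -1.0]]
wrist_force: [-0.5, -1.0, -0.4]
gripper_width: 0.866
gripper_force: 0.0
```

>>> {"api": "apply_moves", "payload": {
  "moves": [
    [[0,0,0],-7.1],
    [[0,0,0],-7.1],
    [[0,0,0],-7.1],
    [[0,0,0],-7.1],
    [[0,0,0],-7.1]
  ]
}}

```text
time_s: 9.67
tcp_pos: [0.5307, 0.0908, 0.2101]
ee_rot: [[0.459, -0.888, -0.0], [-0.888, -0.459, -0.0], [-0.0, 0.0, -1.0]]
wrist_force: [-0.2, 1.0, -0.2]
gripper_width: 0.993
gripper_force: 0.0
```

>>> {"api": "apply_moves", "payload": {
  "moves": [
    [[0,0,0],-7.1],
    [[0,0,0],-7.1],
    [[0,0,0],-7.1],
    [[0,0,0],-7.1],
    [[0,0,0],-7.1]
  ]
}}

```text
time_s: 10.08
tcp_pos: [0.5308, 0.0908, 0.21]
ee_rot: [[0.89, -0.456, -0.0], [-0.456, -0.89, -0.0], [-0.0, 0.0, -1.0]]
wrist_force: [0.7, -0.4, 0.1]
gripper_width: 1.003
gripper_force: 0.0
```

>>> {"api": "apply_moves", "payload": {
  "moves": [
    [[0,0,0],-7.1],
    [[-0.033,-0.035,0],0],
    [[-0.033,-0.035,0],0],
    [[-0.033,-0.035,0],0],
    [[-0.033,-0.035,0],0]
  ]
}}

```text
time_s: 10.5
tcp_pos: [0.4649, 0.2458, 0.2103]
ee_rot: [[0.937, -0.35, 0.0], [-0.35, -0.937, 0.0], [0.0, -0.0, -1.0]]
wrist_force: [1.1, 0.6, -0.2]
gripper_width: 0.999
gripper_force: 0.0
```

```bash
python3 - <<'E'
from h import *
state()
p=imaging.capture("wrist"); cv2.imwrite("pics/w2.png",p["frame"])
for d in models.place_of(p,"spent")[:3]: u,v=d["at"][0]*560,d["at"][1]*420; print(d["confidence"],u,v,at(p,u,v,.008))
for d in models.cut_out(p,"spent")[:3]: print(d["confidence"],d["extent"],rect(p,d["region"],.032))
E
```

```text
t 10.5 tcp [0.4649 0.2458 0.2103] hd -110.46 F [ 1.1  0.6 -0.2] w 86.9 gf 0.0 j [46. 24.]
0.63 235.592 25.788 [0.65030691 0.23084061 0.008     ]
0.69 [0.3559, 0.0, 0.1121, 0.0976] ([0.6474, 0.2327, 0.0617, 0.0357], 73.3)
```

View pics/w2.png

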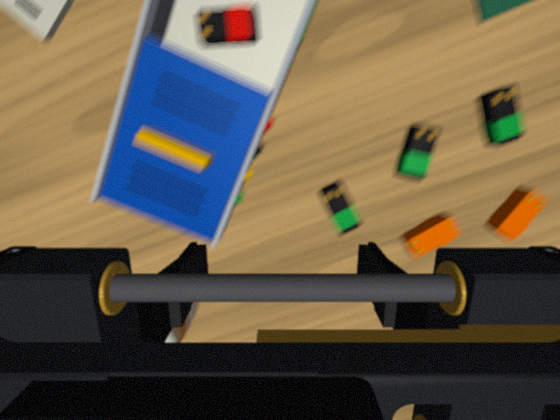

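The spent pack is at (228,25) with its red end to the right, nearly along the closing line. Descending on it.

```bash
python3 - <<'E'
from h import *
e=go((.649,.2315,.2,251.5)); go((.649,.2315,.0135,251.5),start=e)
E
```

```text
1 x [[0,0,0],-1.6]
5 x [[0.035, -0.008, 0.002], 0] + [[0.0047, -0.004, 0.0002], 0]
5 x [[0.0, 0.0, 0.037], 0] + [[0.0, 0.0, 0.0015], 0]
```

>>> {"api": "apply_moves", "payload": {
  "moves": [
    [[0,0,0],-1.6],
    [[0.035,-0.008,0.002],0],
    [[0.035,-0.008,0.002],0],
    [[0.035,-0.008,0.002],0],
    [[0.035,-0.008,0.002],0]
  ],
  "hand": 0.078
}}

```text
time_s: 11.07
tcp_pos: [0.6102, 0.2275, 0.202]
ee_rot: [[0.946, -0.324, -0.0], [-0.324, -0.946, -0.0], [-0.0, 0.0, -1.0]]
wrist_force: [0.1, 0.4, 1.7]
gripper_width: 0.903
gripper_force: 0.0
```

>>> {"api": "apply_moves", "payload": {
  "moves": [
    [[0.035,-0.008,0.002],0],
    [[0.005,-0.004,0],0],
    [[0,0,0.04],0],
    [[0,0,0.04],0],
    [[0,0,0.04],0]
  ]
}}

```text
time_s: 11.48
tcp_pos: [0.6505, 0.2261, 0.0791]
ee_rot: [[0.946, -0.325, 0.001], [-0.325, -0.946, 0.001], [0.001, -0.001, -1.0]]
wrist_force: [0.5, -0.0, -0.7]
gripper_width: 0.895
gripper_force: 0.0
```

>>> {"api": "apply_moves", "payload": {
  "moves": [
    [[0,0,0.03],0],
    [[0,0,0.02],0],
    [[0,0,0.01],0],
    [[0,0,0.005],0],
    [[0,0,0],0]
  ]
}}

```text
time_s: 11.9
tcp_pos: [0.6499, 0.2264, 0.0147]
ee_rot: [[0.946, -0.324, -0.001], [-0.324, -0.946, -0.001], [-0.001, 0.001, -1.0]]
wrist_force: [0.7, 0.3, 0.2]
gripper_width: 0.896
gripper_force: 0.0
```

>>> {"api": "apply_moves", "payload": {
  "moves": [
    [[0,0,0],0],
    [[0,0,0],0],
    [[0,0,0],0],
    [[0,0,0],0],
    [[0,0,0],0]
  ],
  "hand": 0.0
}}

```text
time_s: 12.32
tcp_pos: [0.6513, 0.2277, 0.0174]
ee_rot: [[0.946, -0.323, 0.004], [-0.323, -0.946, 0.002], [0.003, -0.003, -1.0]]
wrist_force: [0.5, 2.0, 3.7]
gripper_width: 0.688
gripper_force: 30.0
```

>>> {"api": "apply_moves", "payload": {
  "moves": [
    [[0,0,0],0],
    [[0,0,0],0],
    [[0,0,-0.01],0],
    [[0,0,-0.02],0],
    [[0,0,-0.03],0]
  ]
}}

```text
time_s: 12.73
tcp_pos: [0.6464, 0.2249, 0.072]
ee_rot: [[0.946, -0.324, -0.01], [-0.324, -0.946, -0.005], [-0.008, 0.007, -1.0]]
wrist_force: [-0.2, 0.3, -1.7]
gripper_width: 0.682
gripper_force: 30.0
```

>>> {"api": "apply_moves", "payload": {
  "moves": [
    [[0,0,-0.03],0],
    [[0,0,-0.03],0],
    [[0,0,-0.02],0],
    [[0,0,0],0]
  ]
}}

```text
time_s: 13.07
tcp_pos: [0.6517, 0.2272, 0.1612]
ee_rot: [[0.946, -0.323, 0.008], [-0.323, -0.946, 0.003], [0.006, -0.006, -1.0]]
wrist_force: [0.2, 1.0, -0.2]
gripper_width: 0.686
gripper_force: 30.0
```

```bash
python3 - <<'E'
from h import *
state(); e=go((.328,-.279,.14,187)); go((.328,-.279,.012,187),start=e)
E
```

```text
t 13.07 tcp [0.6517 0.2272 0.1612] hd -108.83 F [ 0.2  1.  -0.2] w 59.7 gf 30.0 j [33. 38.]
10 x [[0,0,0],6.4]
16 x [[0.028, 0.024, 0.001], 0] + [[0.0139, 0.0003, 0.0052], 0]
1 x [[0,0,0],0.2]
4 x [[-0.0, 0.0, 0.032], 0] + [[-0.0, 0.0, 0.0], 0]
```

>>> {"api": "apply_moves", "payload": {
  "moves": [
    [[0,0,0],6.4],
    [[0,0,0],6.4],
    [[0,0,0],6.4],
    [[0,0,0],6.4],
    [[0,0,0],6.4]
  ]
}}

```text
time_s: 13.48
tcp_pos: [0.6483, 0.2259, 0.1534]
ee_rot: [[0.626, -0.779, -0.004], [-0.78, -0.626, -0.002], [-0.001, 0.005, -1.0]]
wrist_force: [-0.1, -0.8, -0.9]
gripper_width: 0.685
gripper_force: 30.0
```

>>> {"api": "apply_moves", "payload": {
  "moves": [
    [[0,0,0],6.4],
    [[0,0,0],6.4],
    [[0,0,0],6.4],
    [[0,0,0],6.4],
    [[0,0,0],6.4]
  ]
}}

```text
time_s: 13.9
tcp_pos: [0.6483, 0.2259, 0.1533]
ee_rot: [[0.118, -0.993, -0.005], [-0.993, -0.118, -0.002], [0.001, 0.005, -1.0]]
wrist_force: [0.3, -0.7, -1.1]
gripper_width: 0.688
gripper_force: 30.0
```

>>> {"api": "apply_moves", "payload": {
  "moves": [
    [[0.028,0.024,0.001],0],
    [[0.028,0.024,0.001],0],
    [[0.028,0.024,0.001],0],
    [[0.028,0.024,0.001],0],
    [[0.028,0.024,0.001],0]
  ]
}}

```text
time_s: 14.32
tcp_pos: [0.5452, 0.071, 0.1487]
ee_rot: [[0.124, -0.992, -0.004], [-0.992, -0.124, -0.001], [0.001, 0.004, -1.0]]
wrist_force: [0.5, 0.1, -1.1]
gripper_width: 0.686
gripper_force: 30.0
```

>>> {"api": "apply_moves", "payload": {
  "moves": [
    [[0.028,0.024,0.001],0],
    [[0.028,0.024,0.001],0],
    [[0.028,0.024,0.001],0],
    [[0.028,0.024,0.001],0],
    [[0.028,0.024,0.001],0]
  ]
}}

```text
time_s: 14.73
tcp_pos: [0.4434, -0.0824, 0.1442]
ee_rot: [[0.124, -0.992, -0.004], [-0.992, -0.124, -0.0], [-0.0, 0.004, -1.0]]
wrist_force: [1.5, 0.3, -0.7]
gripper_width: 0.686
gripper_force: 30.0
```

>>> {"api": "apply_moves", "payload": {
  "moves": [
    [[0.028,0.024,0.001],0],
    [[0.028,0.024,0.001],0],
    [[0.028,0.024,0.001],0],
    [[0.028,0.024,0.001],0],
    [[0.028,0.024,0.001],0]
  ]
}}

```text
time_s: 15.15
tcp_pos: [0.3418, -0.2354, 0.1395]
ee_rot: [[0.124, -0.992, -0.003], [-0.992, -0.124, 0.001], [-0.002, 0.003, -1.0]]
wrist_force: [1.0, -0.7, -2.0]
gripper_width: 0.683
gripper_force: 30.0
```

>>> {"api": "apply_moves", "payload": {
  "moves": [
    [[0.028,0.024,0.001],0],
    [[0.014,0,0.005],0],
    [[0,0,0],0]
  ]
}}

```text
time_s: 15.4
tcp_pos: [0.3236, -0.2809, 0.1328]
ee_rot: [[0.119, -0.993, -0.004], [-0.993, -0.119, 0.002], [-0.002, 0.004, -1.0]]
wrist_force: [0.4, 0.1, -1.5]
gripper_width: 0.686
gripper_force: 30.0
```

```bash
python3 - <<'E'
from h import *
state(); go((.328,-.279,.012,187))
p=imaging.capture("top"); cv2.imwrite("pics/t2.png",p["frame"])
for t,z in (("tray",.022),("spent",.15)):
  for d in models.cut_out(p,t)[:3]: print(t,d["confidence"],rect(p,d["region"],z))
E
```

```text
t 15.4 tcp [ 0.3236 -0.2809  0.1328] hd -173.15 F [ 0.4  0.1 -1.5] w 59.7 gf 30.0 j [-19.  26.]
1 x [[0,0,0],-0.2]
4 x [[-0.0, -0.001, 0.03], 0] + [[-0.0013, -0.0006, 0.0008], 0]
tray 0.54 ([0.2774, -0.2692, 0.0526, 0.0457], 1.1)
tray 0.54 ([0.4622, -0.0169, 0.06, 0.03], 1.0)
```

>>> {"api": "apply_moves", "payload": {
  "moves": [
    [[0,-0.003,0.03],0],
    [[0,-0.002,0.03],0],
    [[0,0,0.03],0],
    [[0,0,0.02],0],
    [[0,0,0.009],0]
  ]
}}

```text
time_s: 15.97
tcp_pos: [0.3292, -0.2768, 0.0129]
ee_rot: [[0.126, -0.992, -0.006], [-0.992, -0.126, 0.002], [-0.003, 0.006, -1.0]]
wrist_force: [-9.1, 4.7, 32.2]
gripper_width: 0.686
gripper_force: 30.0
```

>>> {"api": "apply_moves", "payload": {
  "moves": [
    [[0,0,0],0],
    [[0,0,0],0]
  ]
}}

```text
time_s: 16.13
tcp_pos: [0.3313, -0.2778, 0.015]
ee_rot: [[0.126, -0.992, -0.001], [-0.992, -0.126, 0.0], [-0.001, 0.001, -1.0]]
wrist_force: [-0.0, -0.3, -0.9]
gripper_width: 0.689
gripper_force: 30.0
```

>>> {"api": "apply_moves", "payload": {
  "moves": [
    [[0,0,0],0],
    [[0,0,0],0],
    [[0,0,0],0],
    [[0,0,0],0],
    [[0,0,0],0]
  ],
  "hand": 0.08
}}

```text
time_s: 16.55
tcp_pos: [0.3314, -0.2789, 0.0158]
ee_rot: [[0.124, -0.992, 0.001], [-0.992, -0.124, -0.0], [0.0, -0.001, -1.0]]
wrist_force: [0.2, 0.2, 0.2]
gripper_width: 0.903
gripper_force: 0.0
```

>>> {"api": "apply_moves", "payload": {
  "moves": [
    [[0,0,-0.02],0],
    [[0,0,-0.04],0],
    [[0,0,-0.04],0],
    [[0,0,-0.04],0],
    [[0,0,-0.02],0]
  ]
}}

```text
time_s: 16.97
tcp_pos: [0.3329, -0.2799, 0.1805]
ee_rot: [[0.125, -0.992, 0.008], [-0.992, -0.125, -0.004], [0.005, -0.007, -1.0]]
wrist_force: [-0.2, -0.7, -0.1]
gripper_width: 0.917
gripper_force: 0.0
```

```bash
python3 - <<'E'
from h import *
state(); go((.443,-.16,.18,199))
E
```

```text
t 16.97 tcp [ 0.3329 -0.2799  0.1805] hd -172.82 F [-0.2 -0.7 -0.1] w 79.8 gf 0.0 j [-18.  26.]
2 x [[0,0,0],-5.9]
5 x [[-0.015, -0.028, 0.0], 0] + [[-0.0026, -0.0031, 0.0005], 0]
```

>>> {"api": "apply_moves", "payload": {
  "moves": [
    [[0,0,0],-5.9],
    [[0,0,0],-5.9],
    [[-0.015,-0.028,0],0],
    [[-0.015,-0.028,0],0],
    [[-0.015,-0.028,0],0]
  ]
}}

```text
time_s: 17.38
tcp_pos: [0.3962, -0.2084, 0.1758]
ee_rot: [[0.323, -0.947, 0.001], [-0.947, -0.323, -0.0], [0.0, -0.001, -1.0]]
wrist_force: [-0.1, -0.3, 0.5]
gripper_width: 0.924
gripper_force: 0.0
```

```bash
python3 - <<'E'
from h import *
state()
p=imaging.capture("top"); cv2.imwrite("pics/t3.png",cv2.resize(p["frame"][110:330,140:433],(800,600),interpolation=cv2.INTER_CUBIC))
for d in models.cut_out(p,"pack1")[:8]: print(round(d["confidence"],2),rect(p,d["region"],.024))
for d in models.place_of(p,"bay")[:2]: u,v=d["at"][0]*560,d["at"][1]*420; print(d["confidence"],at(p,u,v,.008))
m=hsv(p,[0,0,200],[180,60,255]); k,l,s,c=cv2.connectedComponentsWithStats(m)
for i in range(1,k):
    if s[i,4]>700: print(s[i,4],c[i],rect(p,l==i,.008))
for d in models.cut_out(p,"spent")[:2]: print("spent",round(d["confidence"],2),rect(p,d["region"],.028))
E
```

```text
t 17.38 tcp [ 0.3962 -0.2084  0.1758] hd -161.17 F [-0.1 -0.3  0.5] w 80.4 gf 0.0 j [-7. 26.]
0.71 ([0.4529, 0.1259, 0.0584, 0.0272], -32.0)
0.71 ([0.3506, 0.0885, 0.0604, 0.0266], -77.6)
0.63 ([0.4226, 0.1828, 0.0595, 0.0297], 2.1)
0.62 ([0.3363, -0.0108, 0.0447, 0.0278], -50.5)
0.88 [0.68228052 0.19585804 0.008     ]
0.42 [0.61279621 0.26199857 0.008     ]
728 [136.91483516 123.69230769] ([0.7991, 0.4411, 0.1672, 0.0525], 28.6)
2582 [219.73392719 165.93996902] ([0.6805, 0.2006, 0.1705, 0.1229], -43.9)
1968 [ 12.05640244 206.19563008] ([0.5588, 0.7706, 0.3133, 0.0507], 11.5)
```

View pics/t3.png

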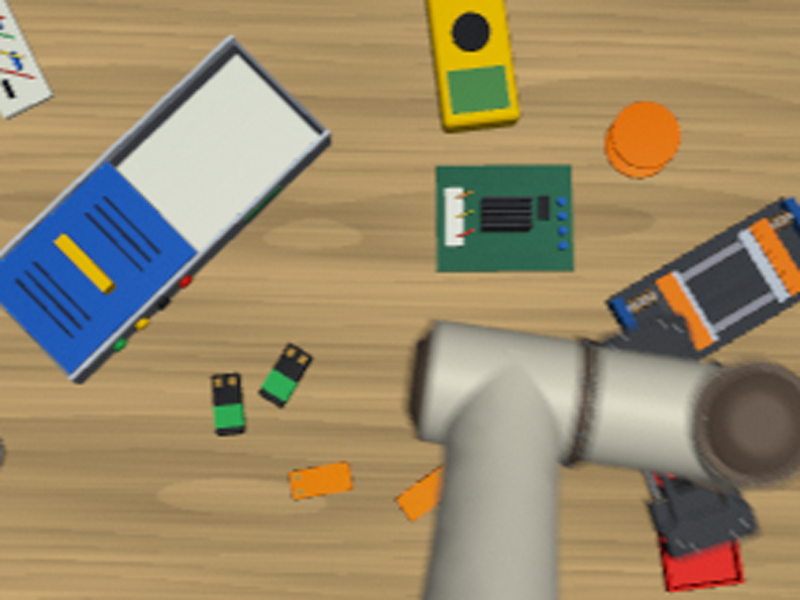

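The tray end and the holder are visible, and the compartment is empty. Pack C has been knocked to (286,375) in the crop, which is (0.453, 0.126). Picking pack A now.

```bash
python3 - <<'E'
from h import *
e=go((.443,-.1215,.1,199)); e=go((.443,-.1215,.006,199),start=e)
B=np.array([.678,.1985]); yb=np.array([-.7193,.6947])
for s in(-.066,-.022,.022,.066): print(s,np.round(B+s*yb,4))
s1=B-.066*yb
go((.443,-.1215,.14,199),(*s1,.14,226),start=[.443,-.1215,.006,199])
E
```

```text
4 x [[-0.016, -0.018, 0.018], 0] + [[-0.0029, -0.0008, 0.0033], 0]
3 x [[0.0, 0.0, 0.031], 0] + [[0.0, 0.0, 0.001], 0]
-0.066 [0.7255 0.1526]
-0.022 [0.6938 0.1832]
0.022 [0.6622 0.2138]
0.066 [0.6305 0.2444]
4 x [[0.0, 0.0, -0.033], 0] + [[0.0, 0.0, -0.002], 0]
4 x [[0,0,0],-6.8]
10 x [[0.001, -0.039, 0.0], 0] + [[0.0041, -0.0034, 0.0], 0]
```

>>> {"api": "apply_moves", "payload": {
  "moves": [
    [[-0.016,-0.018,0.018],0],
    [[-0.016,-0.018,0.018],0],
    [[-0.016,-0.018,0.018],0],
    [[-0.016,-0.018,0.018],0],
    [[-0.003,-0.001,0.003],0]
  ],
  "hand": 0.085
}}

```text
time_s: 18.0
tcp_pos: [0.4426, -0.1209, 0.098]
ee_rot: [[0.325, -0.946, -0.004], [-0.946, -0.325, 0.0], [-0.001, 0.004, -1.0]]
wrist_force: [-0.3, 0.1, 0.3]
gripper_width: 0.975
gripper_force: 0.0
```

>>> {"api": "apply_moves", "payload": {
  "moves": [
    [[0,0,0],0],
    [[0,0,0.035],0],
    [[0,0,0.03],0],
    [[0,0,0.02],0],
    [[0,0,0.008],0]
  ]
}}

```text
time_s: 18.42
tcp_pos: [0.441, -0.1233, 0.0058]
ee_rot: [[0.322, -0.947, -0.004], [-0.947, -0.322, -0.0], [-0.001, 0.004, -1.0]]
wrist_force: [0.2, 0.4, -0.3]
gripper_width: 0.976
gripper_force: 0.0
```

>>> {"api": "apply_moves", "payload": {
  "moves": [
    [[0,0,0],0],
    [[0,0,0],0],
    [[0,0,0],0],
    [[0,0,0],0],
    [[0,0,0],0]
  ],
  "hand": 0.0
}}

```text
time_s: 18.83
tcp_pos: [0.4441, -0.122, 0.0086]
ee_rot: [[0.325, -0.946, 0.003], [-0.946, -0.325, 0.0], [0.001, -0.003, -1.0]]
wrist_force: [-0.9, -0.1, 7.3]
gripper_width: 0.684
gripper_force: 30.4
```

>>> {"api": "apply_moves", "payload": {
  "moves": [
    [[0,0,0],0],
    [[0,0,0],0],
    [[0,0,0],0]
  ]
}}

```text
time_s: 19.08
tcp_pos: [0.4441, -0.122, 0.0086]
ee_rot: [[0.325, -0.946, 0.002], [-0.946, -0.325, -0.0], [0.001, -0.002, -1.0]]
wrist_force: [-1.5, -0.8, 6.8]
gripper_width: 0.687
gripper_force: 30.0
```

>>> {"api": "apply_moves", "payload": {
  "moves": [
    [[0,0,-0.02],0],
    [[0,0,-0.035],0],
    [[0,0,-0.035],0],
    [[0,0,-0.035],0],
    [[0,0,-0.01],0]
  ]
}}

```text
time_s: 19.5
tcp_pos: [0.4462, -0.122, 0.1479]
ee_rot: [[0.326, -0.945, 0.011], [-0.945, -0.326, -0.0], [0.004, -0.01, -1.0]]
wrist_force: [0.8, -0.4, -0.6]
gripper_width: 0.686
gripper_force: 30.0
```

```bash
python3 - <<'E'
from h import *
state()
go((.7255,.1526,.14,226))
E
```

```text
t 19.5 tcp [ 0.4462 -0.122   0.1479] hd -160.98 F [ 0.8 -0.4 -0.6] w 59.7 gf 30.0 j [ 5. 14.]
4 x [[0,0,0],-6.7]
10 x [[0.0, -0.039, 0.0], 0] + [[0.0089, -0.0015, 0.0079], 0]
```

>>> {"api": "apply_moves", "payload": {
  "moves": [
    [[0,0,0],-6.7],
    [[0,0,0],-6.7],
    [[0,0,0],-6.7],
    [[0,0,0],-6.7],
    [[0,-0.039,0],0]
  ]
}}

```text
time_s: 19.92
tcp_pos: [0.4658, -0.0959, 0.142]
ee_rot: [[0.716, -0.699, -0.005], [-0.699, -0.716, 0.001], [-0.004, 0.003, -1.0]]
wrist_force: [0.7, -0.9, -1.0]
gripper_width: 0.686
gripper_force: 30.0
```

>>> {"api": "apply_moves", "payload": {
  "moves": [
    [[0,-0.039,0],0],
    [[0,-0.039,0],0],
    [[0,-0.039,0],0],
    [[0,-0.039,0],0],
    [[0,-0.039,0],0]
  ]
}}

```text
time_s: 20.33
tcp_pos: [0.6072, 0.0473, 0.1423]
ee_rot: [[0.716, -0.698, -0.001], [-0.698, -0.716, 0.0], [-0.001, 0.0, -1.0]]
wrist_force: [1.2, -0.2, -0.5]
gripper_width: 0.691
gripper_force: 30.0
```

>>> {"api": "apply_moves", "payload": {
  "moves": [
    [[0,-0.039,0],0],
    [[0,-0.039,0],0],
    [[0,-0.039,0],0],
    [[0.005,-0.035,0.005],0],
    [[0.004,-0.006,0.003],0]
  ]
}}

```text
time_s: 20.75
tcp_pos: [0.726, 0.1569, 0.1323]
ee_rot: [[0.719, -0.695, 0.001], [-0.695, -0.719, 0.001], [0.0, -0.001, -1.0]]
wrist_force: [0.8, 0.4, -2.0]
gripper_width: 0.684
gripper_force: 30.0
```

>>> {"api": "apply_moves", "payload": {
  "moves": [
    [[0,0,0],0],
    [[0,0,0],0]
  ]
}}

```text
time_s: 20.92
tcp_pos: [0.7223, 0.1523, 0.1329]
ee_rot: [[0.716, -0.698, -0.003], [-0.698, -0.716, -0.001], [-0.002, 0.003, -1.0]]
wrist_force: [-0.2, -0.3, -1.3]
gripper_width: 0.683
gripper_force: 30.0
```

```bash
python3 - <<'E'
from h import *
state()
go((.7255,.1526,.018,226))
E
```

```text
t 20.92 tcp [0.7223 0.1523 0.1329] hd -134.27 F [-0.2 -0.3 -1.3] w 59.4 gf 30.0 j [24. 21.]
1 x [[0,0,0],-0.3]
3 x [[0.0, -0.0, 0.038], 0] + [[0.0021, -0.0024, 0.0009], 0]
```

>>> {"api": "apply_moves", "payload": {
  "moves": [
    [[0.001,-0.002,0.035],0],
    [[0,0,0.035],0],
    [[0,0,0.025],0],
    [[0,0,0.012],0],
    [[0,0,0.004],0]
  ]
}}

```text
time_s: 21.33
tcp_pos: [0.7232, 0.1517, 0.0212]
ee_rot: [[0.715, -0.699, -0.005], [-0.699, -0.715, -0.002], [-0.002, 0.005, -1.0]]
wrist_force: [-0.4, 0.7, -0.4]
gripper_width: 0.688
gripper_force: 30.0
```

>>> {"api": "apply_moves", "payload": {
  "moves": [
    [[0,0,0.002],0],
    [[0,0,0],0]
  ]
}}

```text
time_s: 21.5
tcp_pos: [0.7264, 0.1532, 0.0234]
ee_rot: [[0.716, -0.698, 0.003], [-0.698, -0.716, 0.001], [0.002, -0.003, -1.0]]
wrist_force: [-0.7, 0.1, -0.2]
gripper_width: 0.688
gripper_force: 30.0
```

>>> {"api": "apply_moves", "payload": {
  "moves": [
    [[0,0,0],0],
    [[0,0,0],0],
    [[0,0,0],0],
    [[0,0,0],0]
  ],
  "hand": 0.074
}}

```text
time_s: 21.83
tcp_pos: [0.7261, 0.1535, 0.0227]
ee_rot: [[0.716, -0.698, 0.002], [-0.698, -0.716, 0.001], [0.001, -0.002, -1.0]]
wrist_force: [0.2, -0.1, -0.2]
gripper_width: 0.837
gripper_force: 0.0
```

>>> {"api": "apply_moves", "payload": {
  "moves": [
    [[0,0,-0.02],0],
    [[0,0,-0.04],0],
    [[0,0,-0.04],0],
    [[0,0,-0.03],0],
    [[-0.02,0.02,0],0]
  ]
}}

```text
time_s: 22.25
tcp_pos: [0.7051, 0.154, 0.1609]
ee_rot: [[0.716, -0.698, 0.02], [-0.698, -0.716, 0.004], [0.011, -0.017, -1.0]]
wrist_force: [2.0, 1.5, 2.0]
gripper_width: 0.855
gripper_force: 0.0
```

```bash
python3 - <<'E'
from h import *
state()
for n in ("top","wrist"):
    p=imaging.capture(n)
    for d in models.cut_out(p,"pack1")[:8]: print(n,round(d["confidence"],2),rect(p,d["region"],.024))
    for d in models.cut_out(p,"spent")[:2]: print("spent",round(d["confidence"],2),rect(p,d["region"],.028))
go((.4607,.0,.12,181),(.453,.126,.12,148))
E
```

```text
t 22.25 tcp [0.7051 0.154  0.1609] hd -134.24 F [2.  1.5 2. ] w 74.4 gf 0.0 j [25. 20.]
top 0.74 ([0.3493, 0.088, 0.061, 0.0287], -76.8)
top 0.72 ([0.3688, 0.4385, 0.0728, 0.0533], -88.8)
top 0.65 ([0.7371, 0.1551, 0.0222, 0.0179], 45.8)
top 0.61 ([0.4249, 0.1794, 0.0598, 0.0262], 16.1)
top 0.61 ([0.3415, -0.0163, 0.058, 0.0303], -55.1)
top 0.56 ([0.4594, -0.0195, 0.0544, 0.0244], 1.0)
top 0.49 ([0.4526, 0.1269, 0.0613, 0.0309], -30.5)
spent 0.51 ([0.3304, -0.2695, 0.0582, 0.0375], 1.2)
wrist 0.92 ([0.7292, 0.1522, 0.0617, 0.0303], 45.8)
wrist 0.85 ([0.4942, -0.015, 0.0454, 0.0303], 41.4)
wrist 0.55 ([0.6402, 0.3171, 0.0354, 0.0079], 45.9)
7 x [[0,0,0],6.4]
8 x [[0.018, 0.029, 0.003], 0] + [[0.0051, 0.0073, 0.0073], 0]
5 x [[0,0,0],6.6]
4 x [[-0.025, 0.018, -0.0], 0] + [[-0.0027, 0.0015, -0.0], 0]
```

```bash
python3 - <<'E'
from h import *
e=go((.46,-.0185,.09,181)); print(e)
go((.6938,.1832,.12,226),start=[.46,-.0185,.13,e[3]])
E
```

```text
7 x [[0,0,0],6.4]
8 x [[0.02, 0.03, 0.007], 0] + [[0.0075, 0.0003, 0.0053], 0]
[np.float64(0.4600314139290302), np.float64(-0.01845589117616958), np.float64(0.08995382807431282), np.float64(-179.05787555904973)]
7 x [[0,0,0],-6.4]
8 x [[0.003, -0.038, 0.001], 0] + [[0.0027, -0.0036, 0.002], 0]
```

>>> {"api": "apply_moves", "payload": {
  "moves": [
    [[0,0,0],6.4],
    [[0,0,0],6.4],
    [[0,0,0],6.4],
    [[0,0,0],6.4],
    [[0,0,0],6.4]
  ],
  "hand": 0.085
}}

```text
time_s: 22.97
tcp_pos: [0.6978, 0.1528, 0.1503]
ee_rot: [[0.232, -0.973, -0.001], [-0.973, -0.232, -0.001], [0.0, 0.001, -1.0]]
wrist_force: [0.2, -0.4, 0.2]
gripper_width: 0.971
gripper_force: 0.0
```

>>> {"api": "apply_moves", "payload": {
  "moves": [
    [[0,0,0],6.4],
    [[0,0,0],6.4],
    [[0.02,0.03,0.007],0],
    [[0.02,0.03,0.007],0],
    [[0.02,0.03,0.007],0]
  ]
}}

```text
time_s: 23.38
tcp_pos: [0.6077, 0.0909, 0.1288]
ee_rot: [[0.017, -1.0, -0.001], [-1.0, -0.017, -0.001], [0.001, 0.001, -1.0]]
wrist_force: [-0.3, 0.1, 0.2]
gripper_width: 0.976
gripper_force: 0.0
```

>>> {"api": "apply_moves", "payload": {
  "moves": [
    [[0.02,0.03,0.007],0],
    [[0.02,0.03,0.007],0],
    [[0.02,0.03,0.007],0],
    [[0.02,0.03,0.007],0],
    [[0.02,0.03,0.007],0]
  ]
}}

```text
time_s: 23.8
tcp_pos: [0.4591, -0.0119, 0.0948]
ee_rot: [[0.016, -1.0, 0.0], [-1.0, -0.016, -0.0], [0.0, -0.0, -1.0]]
wrist_force: [0.2, 0.4, -0.1]
gripper_width: 0.977
gripper_force: 0.0
```

>>> {"api": "apply_moves", "payload": {
  "moves": [
    [[0.008,0,0.005],0],
    [[0,0,0],0],
    [[0,0,0],0]
  ]
}}

```text
time_s: 24.05
tcp_pos: [0.4613, -0.0191, 0.0905]
ee_rot: [[0.016, -1.0, 0.001], [-1.0, -0.016, -0.0], [0.0, -0.001, -1.0]]
wrist_force: [1.1, 0.6, 0.3]
gripper_width: 0.977
gripper_force: 0.0
```

```bash
python3 - <<'E'
from h import *
state(); go((.46,-.0185,.007,181))
E
```

```text
t 24.05 tcp [ 0.4613 -0.0191  0.0905] hd -179.09 F [1.1 0.6 0.3] w 85.0 gf 0.0 j [ 18. -17.]
3 x [[-0.0, 0.0, 0.027], 0] + [[-0.0006, 0.0012, 0.0025], 0]
```

>>> {"api": "apply_moves", "payload": {
  "moves": [
    [[0,0,0.035],0],
    [[0,0,0.027],0],
    [[0,0,0.015],0],
    [[0,0,0.007],0],
    [[0,0,0],0]
  ]
}}

```text
time_s: 24.47
tcp_pos: [0.4606, -0.0185, 0.005]
ee_rot: [[0.017, -1.0, -0.002], [-1.0, -0.017, -0.001], [0.001, 0.002, -1.0]]
wrist_force: [-0.1, -1.2, -0.4]
gripper_width: 0.976
gripper_force: 0.0
```

>>> {"api": "apply_moves", "payload": {
  "moves": [
    [[0,0,0],0],
    [[0,0,0],0],
    [[0,0,0],0],
    [[0,0,0],0],
    [[0,0,0],0]
  ],
  "hand": 0.0
}}

```text
time_s: 24.88
tcp_pos: [0.4608, -0.0187, 0.0073]
ee_rot: [[0.017, -1.0, 0.003], [-1.0, -0.017, 0.001], [-0.001, -0.003, -1.0]]
wrist_force: [-1.1, 0.3, 3.2]
gripper_width: 0.687
gripper_force: 30.5
```

>>> {"api": "apply_moves", "payload": {
  "moves": [
    [[0,0,0],0],
    [[0,0,0],0]
  ]
}}

```text
time_s: 25.05
tcp_pos: [0.4608, -0.0187, 0.0072]
ee_rot: [[0.017, -1.0, 0.002], [-1.0, -0.017, 0.0], [-0.0, -0.002, -1.0]]
wrist_force: [-0.4, 0.1, 6.4]
gripper_width: 0.688
gripper_force: 30.0
```

>>> {"api": "apply_moves", "payload": {
  "moves": [
    [[0,0,-0.02],0],
    [[0,0,-0.035],0],
    [[0,0,-0.035],0],
    [[0,0,-0.025],0],
    [[0,0,-0.01],0]
  ]
}}

```text
time_s: 25.47
tcp_pos: [0.4616, -0.0187, 0.1351]
ee_rot: [[0.017, -1.0, 0.006], [-1.0, -0.017, 0.001], [-0.001, -0.006, -1.0]]
wrist_force: [0.8, 0.0, -1.5]
gripper_width: 0.688
gripper_force: 30.0
```

>>> {"api": "apply_moves", "payload": {
  "moves": [
    [[0,0,0],-6.4],
    [[0,0,0],-6.4],
    [[0,0,0],-6.4],
    [[0,0,0],-6.4],
    [[0,0,0],-6.4]
  ]
}}

```text
time_s: 25.88
tcp_pos: [0.4591, -0.0192, 0.131]
ee_rot: [[0.548, -0.837, -0.001], [-0.837, -0.548, -0.0], [-0.001, 0.001, -1.0]]
wrist_force: [-0.3, -0.2, -0.3]
gripper_width: 0.687
gripper_force: 30.0
```

>>> {"api": "apply_moves", "payload": {
  "moves": [
    [[0,0,0],-6.4],
    [[0,0,0],-6.4],
    [[0.003,-0.038,0],0],
    [[0.003,-0.038,0],0],
    [[0.003,-0.038,0],0]
  ]
}}

```text
time_s: 26.3
tcp_pos: [0.5461, 0.0568, 0.1312]
ee_rot: [[0.715, -0.699, -0.001], [-0.699, -0.715, -0.0], [-0.001, 0.001, -1.0]]
wrist_force: [0.6, 0.3, -0.9]
gripper_width: 0.685
gripper_force: 30.0
```

>>> {"api": "apply_moves", "payload": {
  "moves": [
    [[0.003,-0.038,0],0],
    [[0.003,-0.038,0],0],
    [[0.003,-0.038,0],0],
    [[0.003,-0.038,0],0],
    [[0.003,-0.03,0],0]
  ]
}}

```text
time_s: 26.72
tcp_pos: [0.6847, 0.1779, 0.13]
ee_rot: [[0.716, -0.698, -0.002], [-0.698, -0.716, -0.0], [-0.001, 0.001, -1.0]]
wrist_force: [1.4, 0.2, -0.6]
gripper_width: 0.686
gripper_force: 30.0
```

>>> {"api": "apply_moves", "payload": {
  "moves": [
    [[0.002,-0.011,0],0],
    [[0,0,0],0],
    [[0,0,0],0]
  ]
}}

```text
time_s: 26.97
tcp_pos: [0.6919, 0.1827, 0.1296]
ee_rot: [[0.716, -0.698, -0.003], [-0.698, -0.716, -0.001], [-0.002, 0.003, -1.0]]
wrist_force: [0.6, -1.1, -1.7]
gripper_width: 0.684
gripper_force: 30.0
```

```bash
python3 - <<'E'
from h import *
state(); go((.6938,.1832,.017,226))
E
```

```text
t 26.97 tcp [0.6919 0.1827 0.1296] hd -134.27 F [ 0.6 -1.1 -1.7] w 59.5 gf 30.0 j [28. 18.]
1 x [[0,0,0],-0.3]
3 x [[0.0, -0.0, 0.037], 0] + [[0.001, -0.0017, 0.0016], 0]
```

>>> {"api": "apply_moves", "payload": {
  "moves": [
    [[0.001,-0.002,0.035],0],
    [[0,0,0.035],0],
    [[0,0,0.025],0],
    [[0,0,0.012],0],
    [[0,0,0.004],0]
  ]
}}

```text
time_s: 27.38
tcp_pos: [0.6925, 0.1818, 0.0176]
ee_rot: [[0.715, -0.699, -0.006], [-0.699, -0.715, -0.002], [-0.002, 0.006, -1.0]]
wrist_force: [0.2, 0.1, -1.1]
gripper_width: 0.687
gripper_force: 30.0
```

>>> {"api": "apply_moves", "payload": {
  "moves": [
    [[0,0,0.002],0],
    [[0,0,0],0]
  ]
}}

```text
time_s: 27.55
tcp_pos: [0.6958, 0.1835, 0.02]
ee_rot: [[0.716, -0.698, 0.002], [-0.698, -0.716, 0.001], [0.001, -0.002, -1.0]]
wrist_force: [0.5, -0.6, -0.5]
gripper_width: 0.686
gripper_force: 30.0
```

>>> {"api": "apply_moves", "payload": {
  "moves": [
    [[0,0,0],0],
    [[0,0,0],0],
    [[0,0,0],0],
    [[0,0,0],0]
  ],
  "hand": 0.074
}}

```text
time_s: 27.88
tcp_pos: [0.6956, 0.1838, 0.0197]
ee_rot: [[0.716, -0.698, 0.002], [-0.698, -0.716, 0.001], [0.001, -0.002, -1.0]]
wrist_force: [-0.0, -1.0, -0.6]
gripper_width: 0.833
gripper_force: 0.0
```

>>> {"api": "apply_moves", "payload": {
  "moves": [
    [[0,0,-0.02],0],
    [[0,0,-0.04],0],
    [[0,0,-0.035],0],
    [[0,0,-0.015],0],
    [[0,0,0],6.9]
  ]
}}

```text
time_s: 28.3
tcp_pos: [0.6982, 0.1846, 0.1357]
ee_rot: [[0.626, -0.779, 0.012], [-0.779, -0.626, 0.004], [0.004, -0.012, -1.0]]
wrist_force: [-0.4, 0.1, 0.3]
gripper_width: 0.855
gripper_force: 0.0
```

>>> {"api": "apply_moves", "payload": {
  "moves": [
    [[0,0,0],6.9],
    [[0,0,0],6.9],
    [[0,0,0],6.9],
    [[0,0,0],6.9],
    [[0,0,0],6.9]
  ],
  "hand": 0.085
}}

```text
time_s: 28.72
tcp_pos: [0.695, 0.1835, 0.1289]
ee_rot: [[0.07, -0.998, 0.001], [-0.998, -0.07, 0.0], [-0.0, -0.001, -1.0]]
wrist_force: [0.2, 0.3, 0.1]
gripper_width: 0.969
gripper_force: 0.0
```

>>> {"api": "apply_moves", "payload": {
  "moves": [
    [[0,0,0],6.9],
    [[0,0,0],6.9],
    [[0,0,0],6.9],
    [[0,0,0],6.9],
    [[0,0,0],6.9]
  ]
}}

```text
time_s: 29.13
tcp_pos: [0.695, 0.1835, 0.1289]
ee_rot: [[-0.508, -0.862, 0.001], [-0.862, 0.508, 0.0], [-0.001, -0.0, -1.0]]
wrist_force: [-0.9, 0.2, -0.5]
gripper_width: 0.981
gripper_force: 0.0
```

```bash
python3 - <<'E'
from h import *
state()
p=imaging.capture("top"); cv2.imwrite("pics/t4.png",cv2.resize(p["frame"][110:330,140:433],(800,600),interpolation=cv2.INTER_CUBIC))
for d in models.cut_out(p,"pack1")[:8]: print(round(d["confidence"],2),rect(p,d["region"],.024))
go((.4527,.1265,.09,149.5))
E
```

```text
t 29.13 tcp [0.695  0.1835 0.1289] hd 149.5 F [-0.9  0.2 -0.5] w 85.4 gf 0.0 j [ 28. -58.]
0.69 ([0.6876, 0.1736, 0.0383, 0.0276], 46.0)
0.68 ([0.3397, -0.0161, 0.0588, 0.0288], -55.1)
0.66 ([0.4239, 0.1828, 0.0569, 0.0297], 2.1)
0.57 ([0.7229, 0.1481, 0.0496, 0.0267], 42.5)
0.55 ([0.6157, -0.0905, 0.1393, 0.1121], -88.7)
0.51 ([0.4525, 0.1261, 0.0606, 0.0317], -32.0)
1 x [[0,0,0],0.4]
7 x [[0.024, 0.025, 0.005], 0] + [[0.0042, 0.0047, 0.0038], 0]
```

View pics/t4.png

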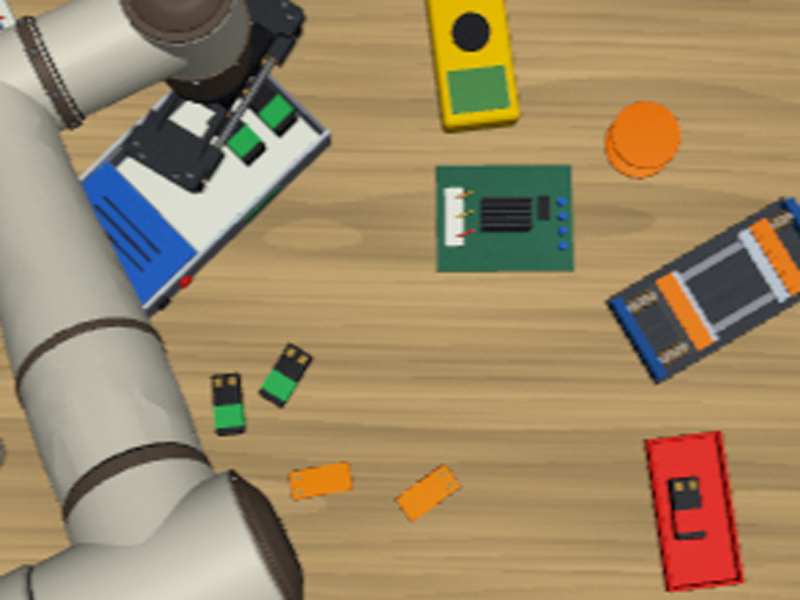

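The top crop shows two green packs in the compartment at (245,142) and (278,112), and the spent pack inside the red tray at (686,508). Two fresh packs remain at (286,375) and (228,404). Picking the knocked one.

>>> {"api": "apply_moves", "payload": {
  "moves": [
    [[0.024,0.025,0.005],0],
    [[0.024,0.025,0.005],0],
    [[0.024,0.025,0.005],0],
    [[0.024,0.025,0.005],0],
    [[0.024,0.025,0.005],0]
  ],
  "hand": 0.078
}}

```text
time_s: 29.65
tcp_pos: [0.5252, 0.1421, 0.1035]
ee_rot: [[-0.499, -0.866, 0.001], [-0.866, 0.499, 0.0], [-0.001, -0.001, -1.0]]
wrist_force: [-0.6, 0.5, -0.6]
gripper_width: 0.894
gripper_force: 0.0
```

>>> {"api": "apply_moves", "payload": {
  "moves": [
    [[0.024,0.025,0.005],0],
    [[0.022,0.022,0.005],0],
    [[0.006,0.008,0.004],0],
    [[0,0,0],0],
    [[0,0,0],0]
  ]
}}

```text
time_s: 30.07
tcp_pos: [0.4535, 0.1256, 0.0902]
ee_rot: [[-0.5, -0.866, 0.002], [-0.866, 0.5, 0.001], [-0.002, -0.001, -1.0]]
wrist_force: [0.1, 0.4, 0.0]
gripper_width: 0.899
gripper_force: 0.0
```

```bash
python3 - <<'E'
from h import *
state(); go((.4527,.1265,.007,149.5))
go((.6622,.2138,.13,226),start=[.4527,.1265,.13,149.5])
E
```

```text
t 30.07 tcp [0.4535 0.1256 0.0902] hd 150.03 F [0.1 0.4 0. ] w 78.2 gf 0.0 j [ 35. -65.]
1 x [[0,0,0],0.5]
3 x [[-0.0, 0.0, 0.027], 0] + [[-0.0004, 0.0012, 0.0022], 0]
11 x [[0,0,0],-7.0]
6 x [[0.015, -0.034, 0.0], 0] + [[0.0019, -0.0035, 0.0], 0]
```

>>> {"api": "apply_moves", "payload": {
  "moves": [
    [[0,0.001,0.035],0],
    [[0,0,0.027],0],
    [[0,0,0.015],0],
    [[0,0,0.007],0],
    [[0,0,0],0]
  ]
}}

```text
time_s: 30.48
tcp_pos: [0.4527, 0.1258, 0.0041]
ee_rot: [[-0.502, -0.865, -0.002], [-0.865, 0.502, -0.001], [0.002, 0.001, -1.0]]
wrist_force: [0.8, 0.2, 0.4]
gripper_width: 0.896
gripper_force: 0.0
```

>>> {"api": "apply_moves", "payload": {
  "moves": [
    [[0,0,0],0],
    [[0,0,0],0],
    [[0,0,0],0],
    [[0,0,0],0],
    [[0,0,0],0]
  ],
  "hand": 0.0
}}

```text
time_s: 30.9
tcp_pos: [0.4529, 0.1262, 0.0064]
ee_rot: [[-0.502, -0.865, 0.002], [-0.865, 0.502, 0.001], [-0.002, -0.001, -1.0]]
wrist_force: [0.2, -0.7, 3.9]
gripper_width: 0.682
gripper_force: 30.0
```

>>> {"api": "apply_moves", "payload": {
  "moves": [
    [[0,0,0],0],
    [[0,0,0],0]
  ]
}}

```text
time_s: 31.07
tcp_pos: [0.4529, 0.1262, 0.0064]
ee_rot: [[-0.502, -0.865, 0.002], [-0.865, 0.502, 0.001], [-0.002, -0.001, -1.0]]
wrist_force: [0.3, -0.2, 5.7]
gripper_width: 0.686
gripper_force: 30.0
```

>>> {"api": "apply_moves", "payload": {
  "moves": [
    [[0,0,-0.02],0],
    [[0,0,-0.035],0],
    [[0,0,-0.035],0],
    [[0,0,-0.025],0],
    [[0,0,-0.01],0]
  ]
}}

```text
time_s: 31.48
tcp_pos: [0.4535, 0.1266, 0.1342]
ee_rot: [[-0.502, -0.865, 0.006], [-0.865, 0.502, 0.003], [-0.006, -0.003, -1.0]]
wrist_force: [0.3, 0.8, -1.4]
gripper_width: 0.687
gripper_force: 30.0
```

>>> {"api": "apply_moves", "payload": {
  "moves": [
    [[0,0,0],-6.9],
    [[0,0,0],-6.9],
    [[0,0,0],-6.9],
    [[0,0,0],-6.9],
    [[0,0,0],-6.9]
  ]
}}

```text
time_s: 31.9
tcp_pos: [0.4513, 0.1254, 0.1301]
ee_rot: [[0.081, -0.997, -0.001], [-0.997, -0.081, -0.0], [0.0, 0.001, -1.0]]
wrist_force: [0.6, -1.1, -2.0]
gripper_width: 0.687
gripper_force: 30.0
```

>>> {"api": "apply_moves", "payload": {
  "moves": [
    [[0,0,0],-6.9],
    [[0,0,0],-6.9],
    [[0,0,0],-6.9],
    [[0,0,0],-6.9],
    [[0,0,0],-6.9]
  ]
}}

```text
time_s: 32.32
tcp_pos: [0.4513, 0.1254, 0.13]
ee_rot: [[0.631, -0.775, -0.001], [-0.775, -0.631, -0.0], [-0.001, 0.001, -1.0]]
wrist_force: [-0.8, -0.2, -1.6]
gripper_width: 0.686
gripper_force: 30.0
```

>>> {"api": "apply_moves", "payload": {
  "moves": [
    [[0,0,0],-6.9],
    [[0.015,-0.034,0],0],
    [[0.015,-0.034,0],0],
    [[0.015,-0.034,0],0],
    [[0.015,-0.034,0],0]
  ]
}}

```text
time_s: 32.73
tcp_pos: [0.5907, 0.1815, 0.13]
ee_rot: [[0.716, -0.698, -0.001], [-0.698, -0.716, -0.0], [-0.001, 0.001, -1.0]]
wrist_force: [-0.5, 0.5, -0.5]
gripper_width: 0.684
gripper_force: 30.0
```

>>> {"api": "apply_moves", "payload": {
  "moves": [
    [[0.015,-0.034,0],0],
    [[0.012,-0.028,0],0],
    [[0.005,-0.01,0],0],
    [[0,0,0],0],
    [[0,0,0],0]
  ]
}}

```text
time_s: 33.15
tcp_pos: [0.6623, 0.2102, 0.1287]
ee_rot: [[0.716, -0.698, -0.003], [-0.698, -0.716, -0.001], [-0.002, 0.003, -1.0]]
wrist_force: [0.2, -0.2, -1.8]
gripper_width: 0.686
gripper_force: 30.0
```

```bash
python3 - <<'E'
from h import *
state(); go((.6622,.2138,.0165,226))
go((.4237,.1818,.09,184),start=[.6622,.2138,.13,226])
E
```

```text
t 33.15 tcp [0.6623 0.2102 0.1287] hd -134.29 F [ 0.2 -0.2 -1.8] w 59.7 gf 30.0 j [31. 15.]
1 x [[0,0,0],-0.3]
3 x [[-0.0, -0.0, 0.037], 0] + [[-0.0026, -0.0026, 0.0012], 0]
6 x [[0,0,0],7.0]
7 x [[0.002, 0.034, 0.005], 0] + [[0.0013, 0.0022, 0.005], 0]
```

>>> {"api": "apply_moves", "payload": {
  "moves": [
    [[-0.003,-0.003,0.035],0],
    [[0,0,0.035],0],
    [[0,0,0.025],0],
    [[0,0,0.012],0],
    [[0,0,0.004],0]
  ]
}}

```text
time_s: 33.57
tcp_pos: [0.6605, 0.2135, 0.0169]
ee_rot: [[0.716, -0.698, -0.005], [-0.698, -0.716, -0.003], [-0.002, 0.005, -1.0]]
wrist_force: [0.5, 1.0, -0.5]
gripper_width: 0.688
gripper_force: 30.0
```

>>> {"api": "apply_moves", "payload": {
  "moves": [
    [[0,0,0.002],0],
    [[0,0,0],0]
  ]
}}

```text
time_s: 33.73
tcp_pos: [0.6638, 0.215, 0.0189]
ee_rot: [[0.716, -0.698, 0.002], [-0.698, -0.716, 0.001], [0.001, -0.002, -1.0]]
wrist_force: [-0.1, 0.3, -0.8]
gripper_width: 0.686
gripper_force: 30.0
```

>>> {"api": "apply_moves", "payload": {
  "moves": [
    [[0,0,0],0],
    [[0,0,0],0],
    [[0,0,0],0],
    [[0,0,0],0]
  ],
  "hand": 0.074
}}

```text
time_s: 34.07
tcp_pos: [0.6636, 0.215, 0.0187]
ee_rot: [[0.716, -0.698, 0.002], [-0.698, -0.716, 0.001], [0.001, -0.002, -1.0]]
wrist_force: [-0.4, -0.2, 0.2]
gripper_width: 0.833
gripper_force: 0.0
```

>>> {"api": "apply_moves", "payload": {
  "moves": [
    [[0,0,-0.02],0],
    [[0,0,-0.04],0],
    [[0,0,-0.035],0],
    [[0,0,-0.015],0],
    [[0,0,0],6.9]
  ]
}}

```text
time_s: 34.48
tcp_pos: [0.6662, 0.216, 0.1344]
ee_rot: [[0.626, -0.779, 0.011], [-0.779, -0.626, 0.005], [0.003, -0.012, -1.0]]
wrist_force: [0.1, -1.1, -0.2]
gripper_width: 0.851
gripper_force: 0.0
```

>>> {"api": "apply_moves", "payload": {
  "moves": [
    [[0,0,0],7],
    [[0,0,0],7],
    [[0,0,0],7],
    [[0,0,0],7],
    [[0,0,0],7]
  ],
  "hand": 0.085
}}

```text
time_s: 34.9
tcp_pos: [0.6631, 0.2147, 0.1279]
ee_rot: [[0.061, -0.998, 0.001], [-0.998, -0.061, 0.0], [-0.0, -0.001, -1.0]]
wrist_force: [0.1, -0.4, -0.2]
gripper_width: 0.97
gripper_force: 0.0
```

>>> {"api": "apply_moves", "payload": {
  "moves": [
    [[0.002,0.034,0.005],0],
    [[0.002,0.034,0.005],0],
    [[0.002,0.034,0.005],0],
    [[0.002,0.034,0.005],0],
    [[0.002,0.034,0.005],0]
  ]
}}

```text
time_s: 35.32
tcp_pos: [0.4928, 0.193, 0.1026]
ee_rot: [[0.067, -0.998, 0.001], [-0.998, -0.067, 0.001], [-0.001, -0.001, -1.0]]
wrist_force: [0.5, 1.1, -0.2]
gripper_width: 0.975
gripper_force: 0.0
```

>>> {"api": "apply_moves", "payload": {
  "moves": [
    [[0.002,0.034,0.005],0],
    [[0.002,0.026,0.005],0],
    [[0.001,0.01,0.005],0],
    [[0,0,0],0],
    [[0,0,0],0]
  ]
}}

```text
time_s: 35.73
tcp_pos: [0.4251, 0.1842, 0.0882]
ee_rot: [[0.068, -0.998, 0.002], [-0.998, -0.068, 0.001], [-0.001, -0.002, -1.0]]
wrist_force: [-0.3, 0.2, 0.8]
gripper_width: 0.976
gripper_force: 0.0
```

```bash
python3 - <<'E'
from h import *
state(); go((.4237,.1818,.007,184))
go((.6305,.2444,.13,226),start=[.4237,.1818,.13,184])
E
```

```text
t 35.73 tcp [0.4251 0.1842 0.0882] hd -176.09 F [-0.3  0.2  0.8] w 84.9 gf 0.0 j [ 44. -40.]
3 x [[0.0, 0.0, 0.027], 0] + [[0.0023, 0.0016, 0.0002], 0]
6 x [[0,0,0],-7.0]
6 x [[0.017, -0.031, 0.0], 0] + [[0.0033, -0.0027, 0.0], 0]
```

>>> {"api": "apply_moves", "payload": {
  "moves": [
    [[0.002,0.001,0.035],0],
    [[0,0,0.025],0],
    [[0,0,0.015],0],
    [[0,0,0.007],0],
    [[0,0,0],0]
  ]
}}

```text
time_s: 36.15
tcp_pos: [0.4244, 0.1816, 0.0042]
ee_rot: [[0.066, -0.998, -0.001], [-0.998, -0.066, -0.002], [0.001, 0.002, -1.0]]
wrist_force: [0.8, 0.2, -0.1]
gripper_width: 0.976
gripper_force: 0.0
```

>>> {"api": "apply_moves", "payload": {
  "moves": [
    [[0,0,0],0],
    [[0,0,0],0],
    [[0,0,0],0],
    [[0,0,0],0],
    [[0,0,0],0]
  ],
  "hand": 0.0
}}

```text
time_s: 36.57
tcp_pos: [0.4241, 0.182, 0.0062]
ee_rot: [[0.067, -0.998, 0.001], [-0.998, -0.067, 0.001], [-0.001, -0.001, -1.0]]
wrist_force: [0.0, 0.5, 2.8]
gripper_width: 0.692
gripper_force: 29.6
```

>>> {"api": "apply_moves", "payload": {
  "moves": [
    [[0,0,0],0],
    [[0,0,0],0]
  ]
}}

```text
time_s: 36.73
tcp_pos: [0.4241, 0.182, 0.0062]
ee_rot: [[0.067, -0.998, 0.001], [-0.998, -0.067, 0.001], [-0.001, -0.001, -1.0]]
wrist_force: [-1.6, 0.6, 5.2]
gripper_width: 0.691
gripper_force: 29.5
```

>>> {"api": "apply_moves", "payload": {
  "moves": [
    [[0,0,-0.02],0],
    [[0,0,-0.035],0],
    [[0,0,-0.035],0],
    [[0,0,-0.025],0],
    [[0,0,-0.01],0]
  ]
}}

```text
time_s: 37.15
tcp_pos: [0.4252, 0.1828, 0.1342]
ee_rot: [[0.068, -0.998, 0.006], [-0.998, -0.068, 0.004], [-0.004, -0.006, -1.0]]
wrist_force: [1.1, 0.2, -1.8]
gripper_width: 0.691
gripper_force: 29.5
```

>>> {"api": "apply_moves", "payload": {
  "moves": [
    [[0,0,0],-7],
    [[0,0,0],-7],
    [[0,0,0],-7],
    [[0,0,0],-7],
    [[0,0,0],-7]
  ]
}}

```text
time_s: 37.57
tcp_pos: [0.4232, 0.1813, 0.13]
ee_rot: [[0.632, -0.775, -0.001], [-0.775, -0.632, -0.0], [-0.0, 0.001, -1.0]]
wrist_force: [0.3, -0.6, -1.7]
gripper_width: 0.686
gripper_force: 29.5
```

>>> {"api": "apply_moves", "payload": {
  "moves": [
    [[0,0,0],-7],
    [[0.017,-0.031,0],0],
    [[0.017,-0.031,0],0],
    [[0.017,-0.031,0],0],
    [[0.017,-0.031,0],0]
  ]
}}

```text
time_s: 37.98
tcp_pos: [0.5598, 0.2233, 0.1299]
ee_rot: [[0.717, -0.697, -0.001], [-0.697, -0.717, -0.0], [-0.001, 0.001, -1.0]]
wrist_force: [0.8, 0.0, -0.5]
gripper_width: 0.692
gripper_force: 29.5
```

>>> {"api": "apply_moves", "payload": {
  "moves": [
    [[0.017,-0.031,0],0],
    [[0.014,-0.024,0],0],
    [[0.006,-0.01,0],0],
    [[0,0,0],0],
    [[0,0,0],0]
  ]
}}

```text
time_s: 38.4
tcp_pos: [0.6301, 0.2436, 0.1287]
ee_rot: [[0.717, -0.697, -0.003], [-0.697, -0.717, -0.001], [-0.001, 0.003, -1.0]]
wrist_force: [-0.3, 0.2, -1.7]
gripper_width: 0.69
gripper_force: 29.5
```

```bash
python3 - <<'E'
from h import *
state(); go((.6305,.2444,.0165,226))
p=imaging.capture("wrist")
for d in models.cut_out(p,"pack1")[:8]: print(round(d["confidence"],2),rect(p,d["region"],.032))
E
```

```text
t 38.4 tcp [0.6301 0.2436 0.1287] hd -134.21 F [-0.3  0.2 -1.7] w 60.0 gf 29.5 j [35. 11.]
1 x [[0,0,0],-0.2]
3 x [[-0.0, -0.0, 0.037], 0] + [[-0.0003, -0.0009, 0.0012], 0]
0.85 ([0.6976, 0.1832, 0.0594, 0.0282], 45.8)
0.79 ([0.7278, 0.1534, 0.0594, 0.0318], 45.8)
0.58 ([0.6647, 0.2154, 0.0594, 0.0286], 45.8)
0.58 ([0.6041, 0.2697, 0.1061, 0.0396], 45.8)
```

>>> {"api": "apply_moves", "payload": {
  "moves": [
    [[0,-0.001,0.035],0],
    [[0,0,0.035],0],
    [[0,0,0.025],0],
    [[0,0,0.012],0],
    [[0,0,0.004],0]
  ]
}}

```text
time_s: 38.92
tcp_pos: [0.6293, 0.2438, 0.0172]
ee_rot: [[0.717, -0.697, -0.004], [-0.697, -0.717, -0.003], [-0.001, 0.005, -1.0]]
wrist_force: [-0.1, -0.3, -0.5]
gripper_width: 0.691
gripper_force: 29.5
```

>>> {"api": "apply_moves", "payload": {
  "moves": [
    [[0,0,0.002],0],
    [[0,0,0],0]
  ]
}}

```text
time_s: 39.08
tcp_pos: [0.6322, 0.2453, 0.019]
ee_rot: [[0.718, -0.696, 0.002], [-0.696, -0.718, 0.001], [0.001, -0.002, -1.0]]
wrist_force: [0.0, -0.1, -0.7]
gripper_width: 0.695
gripper_force: 29.5
```

>>> {"api": "apply_moves", "payload": {
  "moves": [
    [[0,0,0],0],
    [[0,0,0],0],
    [[0,0,0],0],
    [[0,0,0],0]
  ],
  "hand": 0.074
}}

```text
time_s: 39.42
tcp_pos: [0.632, 0.2451, 0.0186]
ee_rot: [[0.717, -0.697, 0.002], [-0.697, -0.717, 0.001], [0.001, -0.002, -1.0]]
wrist_force: [-0.5, 0.0, 0.3]
gripper_width: 0.837
gripper_force: 0.0
```

>>> {"api": "apply_moves", "payload": {
  "moves": [
    [[0,0,-0.02],0],
    [[0,0,-0.04],0],
    [[0,0,-0.035],0],
    [[0,0,-0.015],0],
    [[0,0,0],6.9]
  ]
}}

```text
time_s: 39.83
tcp_pos: [0.6345, 0.2462, 0.1342]
ee_rot: [[0.628, -0.778, 0.011], [-0.778, -0.628, 0.005], [0.003, -0.012, -1.0]]
wrist_force: [1.2, 0.1, -0.0]
gripper_width: 0.852
gripper_force: 0.0
```

>>> {"api": "apply_moves", "payload": {
  "moves": [
    [[0,0,0],6.9],
    [[0,0,0],6.9],
    [[0,0,0],6.9],
    [[0,0,0],6.9],
    [[0,0,0],6.9]
  ],
  "hand": 0.05
}}

```text
time_s: 40.25
tcp_pos: [0.6315, 0.2447, 0.1279]
ee_rot: [[0.071, -0.997, 0.001], [-0.997, -0.071, 0.0], [-0.0, -0.001, -1.0]]
wrist_force: [-0.7, 0.4, -0.1]
gripper_width: 0.6
gripper_force: 0.0
```

>>> {"api": "apply_moves", "payload": {
  "moves": [
    [[0,0,0],6.9],
    [[0,0,0],6.9],
    [[0,0,0],6.9],
    [[0,0,0],6.9],
    [[0,0,0],6.9]
  ]
}}

```text
time_s: 40.67
tcp_pos: [0.6315, 0.2447, 0.1279]
ee_rot: [[-0.506, -0.862, 0.001], [-0.862, 0.506, 0.0], [-0.001, -0.0, -1.0]]
wrist_force: [-0.4, 0.2, -0.3]
gripper_width: 0.577
gripper_force: 0.0
```

>>> {"api": "apply_moves", "payload": {
  "moves": [
    [[0,0,0],6.9],
    [[0,0,0],6.9]
  ]
}}

```text
time_s: 40.83
tcp_pos: [0.6315, 0.2447, 0.1279]
ee_rot: [[-0.697, -0.717, 0.001], [-0.717, 0.697, 0.0], [-0.001, -0.0, -1.0]]
wrist_force: [0.3, -1.1, 0.2]
gripper_width: 0.579
gripper_force: 0.0
```

```bash
python3 - <<'E'
from h import *
state(); go((.5515,.3187,.13,136),(.5515,.3187,.058,136))
E
```

```text
t 40.83 tcp [0.6315 0.2447 0.1279] hd 135.79 F [ 0.3 -1.1  0.2] w 50.4 gf 0.0 j [ 35. -79.]
1 x [[0,0,0],-0.2]
3 x [[0.0, 0.036, -0.0], 0] + [[0.0024, 0.001, -0.0021], 0]
2 x [[0.0, -0.0, 0.035], 0] + [[0.0, -0.0, 0.002], 0]
```

>>> {"api": "apply_moves", "payload": {
  "moves": [
    [[0,0.036,0],0],
    [[0,0.036,0],0],
    [[0.002,0.03,-0.002],0],
    [[0,0.008,0],0],
    [[0,0,0],0]
  ]
}}

```text
time_s: 41.25
tcp_pos: [0.5495, 0.3212, 0.1303]
ee_rot: [[-0.691, -0.723, 0.001], [-0.723, 0.691, 0.001], [-0.001, 0.0, -1.0]]
wrist_force: [-0.1, 0.1, -0.5]
gripper_width: 0.569
gripper_force: 0.0
```

```bash
python3 - <<'E'
from h import *
state(); go((.5515,.3187,.058,136))
p=imaging.capture("top"); cv2.imwrite("pics/t5.png",cv2.resize(p["frame"][90:330,100:420],(800,600),interpolation=cv2.INTER_CUBIC))
for d in models.cut_out(p,"pack1")[:8]: print(round(d["confidence"],2),rect(p,d["region"],.032))
m=hsv(p,[45,80,60],[90,255,255]); k,l,s,c=cv2.connectedComponentsWithStats(m)
for i in range(1,k):
    if s[i,4]>30: print(s[i,4],c[i],rect(p,l==i,.03))
E
```

```text
t 41.25 tcp [0.5495 0.3212 0.1303] hd 136.33 F [-0.1  0.1 -0.5] w 49.5 gf 0.0 j [ 45. -89.]
1 x [[0,0,0],0.3]
2 x [[0.0, -0.001, 0.036], 0] + [[0.0004, -0.0012, 0.0003], 0]
0.8 ([0.3408, -0.0158, 0.059, 0.0307], -48.7)
0.74 ([0.6307, 0.245, 0.0614, 0.0233], 46.3)
0.72 ([0.6932, 0.1821, 0.0656, 0.0333], 46.0)
0.64 ([0.6609, 0.2147, 0.0657, 0.0312], 46.1)
0.62 ([0.3497, 0.0895, 0.0605, 0.0274], -79.4)
0.49 ([0.7254, 0.1527, 0.0625, 0.0283], 42.6)
0.35 ([0.5778, -0.3579, 0.0789, 0.0329], 30.0)
312 [314.76923077 142.36538462] ([0.7481, -0.0627, 0.0565, 0.0435], -81.8)
102 [240.7254902  150.26470588] ([0.7209, 0.1424, 0.03, 0.0239], -42.7)
92 [228.66304348 161.57608696] ([0.6882, 0.1752, 0.0279, 0.0238], -42.7)
89 [216.40449438 173.11235955] ([0.6548, 0.2079, 0.028, 0.0248], -48.0)
1352 [325.56434911 189.88387574] ([0.6159, -0.0906, 0.1343, 0.1033], -88.7)
94 [205.06382979 183.84042553] ([0.6237, 0.2373, 0.0273, 0.0237], -42.7)
```

View pics/t5.png

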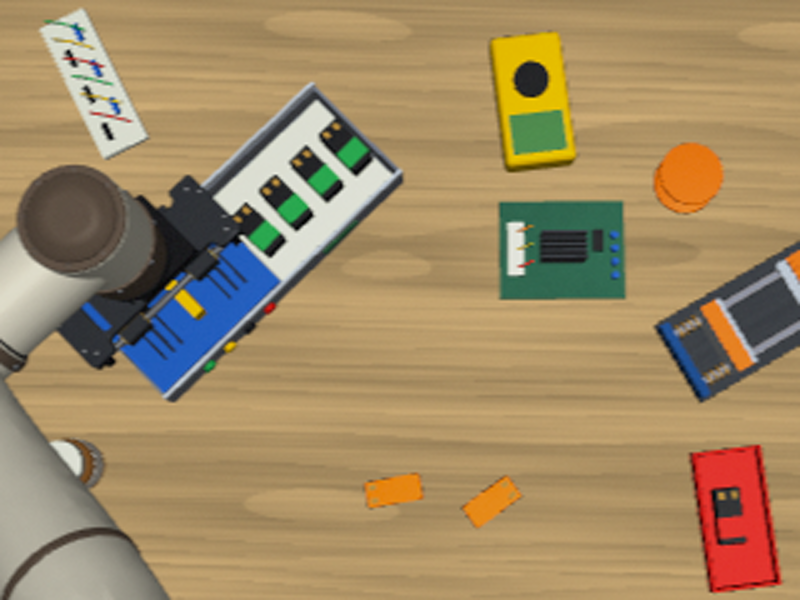

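All four green packs lie side by side in the compartment, at (345,147) to (262,230) in the crop. The spent pack is in the tray at (728,512) and no fresh packs are left on the bench. Closing the cover.

>>> {"api": "apply_moves", "payload": {
  "moves": [
    [[0,-0.002,0.035],0.3],
    [[0,0,0.025],0],
    [[0,0,0.01],0],
    [[0,0,0.001],0],
    [[0,0,0],0]
  ]
}}

```text
time_s: 41.77
tcp_pos: [0.5532, 0.3174, 0.0583]
ee_rot: [[-0.697, -0.717, 0.0], [-0.717, 0.697, -0.001], [0.001, -0.001, -1.0]]
wrist_force: [0.4, -0.1, -0.1]
gripper_width: 0.575
gripper_force: 0.0
```

>>> {"api": "apply_moves", "payload": {
  "moves": [
    [[0,0,0],0],
    [[0,0,0],0],
    [[0,0,0],0],
    [[0,0,0],0],
    [[0,0,0],0]
  ],
  "hand": 0.0
}}

```text
time_s: 42.18
tcp_pos: [0.5524, 0.3184, 0.0592]
ee_rot: [[-0.697, -0.717, 0.001], [-0.717, 0.697, 0.001], [-0.001, -0.0, -1.0]]
wrist_force: [0.5, 0.7, -0.1]
gripper_width: 0.277
gripper_force: 0.0
```

>>> {"api": "apply_moves", "payload": {
  "moves": [
    [[0,0,0],0],
    [[0,0,0],0],
    [[0,0,0],0],
    [[0,0,0],0]
  ]
}}

```text
time_s: 42.52
tcp_pos: [0.5521, 0.3183, 0.0587]
ee_rot: [[-0.696, -0.718, 0.0], [-0.718, 0.696, 0.0], [-0.0, -0.0, -1.0]]
wrist_force: [-0.2, 0.8, 2.0]
gripper_width: 0.154
gripper_force: 30.0
```

>>> {"api": "apply_moves", "payload": {
  "moves": [
    [[0,-0.02,0],0],
    [[0,-0.03,0],0],
    [[0,-0.03,0],0],
    [[0,-0.03,0],0],
    [[0,-0.03,0],0]
  ]
}}

```text
time_s: 42.93
tcp_pos: [0.6533, 0.2207, 0.0587]
ee_rot: [[-0.696, -0.718, 0.001], [-0.718, 0.696, 0.001], [-0.001, 0.0, -1.0]]
wrist_force: [-0.3, 4.6, 1.3]
gripper_width: 0.157
gripper_force: 30.0
```

>>> {"api": "apply_moves", "payload": {
  "moves": [
    [[0,-0.015,0],0],
    [[0,-0.007,0],0],
    [[0,-0.004,0],0],
    [[0,0,0],0]
  ]
}}

```text
time_s: 43.27
tcp_pos: [0.672, 0.2027, 0.0587]
ee_rot: [[-0.697, -0.717, 0.002], [-0.717, 0.697, 0.0], [-0.002, -0.001, -1.0]]
wrist_force: [2.1, 1.0, 1.1]
gripper_width: 0.157
gripper_force: 30.0
```

>>> {"api": "apply_moves", "payload": {
  "moves": [
    [[0,-0.004,0],0],
    [[0,0,0],0]
  ]
}}

```text
time_s: 43.43
tcp_pos: [0.6742, 0.2006, 0.0587]
ee_rot: [[-0.696, -0.718, 0.001], [-0.718, 0.696, 0.001], [-0.001, -0.0, -1.0]]
wrist_force: [3.5, 0.9, 1.3]
gripper_width: 0.164
gripper_force: 30.0
```

>>> {"api": "apply_moves", "payload": {
  "moves": [
    [[0,-0.003,0],0],
    [[0,0,0],0]
  ]
}}

```text
time_s: 43.6
tcp_pos: [0.6764, 0.1984, 0.0587]
ee_rot: [[-0.696, -0.718, 0.001], [-0.718, 0.696, 0.001], [-0.001, -0.0, -1.0]]
wrist_force: [1.2, 4.1, 1.5]
gripper_width: 0.154
gripper_force: 30.0
```

>>> {"api": "apply_moves", "payload": {
  "moves": [
    [[0,-0.002,0],0],
    [[0,0,0],0]
  ]
}}

```text
time_s: 43.77
tcp_pos: [0.6773, 0.1976, 0.0587]
ee_rot: [[-0.696, -0.718, -0.0], [-0.718, 0.696, 0.002], [-0.001, 0.001, -1.0]]
wrist_force: [-1.2, 5.9, 3.3]
gripper_width: 0.161
gripper_force: 30.0
```

>>> {"api": "apply_moves", "payload": {
  "moves": [
    [[0,-0.002,0],0],
    [[0,0,0],0],
    [[0,0,0],0]
  ]
}}

```text
time_s: 44.02
tcp_pos: [0.6773, 0.1975, 0.0587]
ee_rot: [[-0.696, -0.718, -0.002], [-0.718, 0.696, 0.003], [-0.0, 0.003, -1.0]]
wrist_force: [-5.0, 9.3, 5.8]
gripper_width: 0.158
gripper_force: 30.0
```

>>> {"api": "apply_moves", "payload": {
  "moves": [
    [[0,0,0],0],
    [[0,0,0],0],
    [[0,0,0],0],
    [[0,0,0],0],
    [[0,0,0],0]
  ],
  "hand": 0.05
}}

```text
time_s: 44.43
tcp_pos: [0.6786, 0.1938, 0.0577]
ee_rot: [[-0.697, -0.717, -0.002], [-0.717, 0.697, -0.001], [0.002, 0.0, -1.0]]
wrist_force: [0.2, 0.1, -0.8]
gripper_width: 0.452
gripper_force: 0.0
```

>>> {"api": "apply_moves", "payload": {
  "moves": [
    [[0,0,-0.02],0],
    [[0,0,-0.04],0],
    [[0,0,-0.04],0],
    [[0,0,-0.03],0],
    [[0,0,-0.01],0]
  ]
}}

```text
time_s: 44.85
tcp_pos: [0.6816, 0.1948, 0.2052]
ee_rot: [[-0.697, -0.717, 0.01], [-0.717, 0.697, 0.003], [-0.009, -0.005, -1.0]]
wrist_force: [-0.3, 0.7, -0.1]
gripper_width: 0.575
gripper_force: 0.0
```

```bash
python3 - <<'E'
from h import *
state(); go((.617,.03,.2,181.5))
E
```

```text
t 44.85 tcp [0.6816 0.1948 0.2052] hd 135.83 F [-0.3  0.7 -0.1] w 50.0 gf 0.0 j [ 29. -73.]
7 x [[0,0,0],-6.5]
5 x [[0.032, 0.013, 0.001], 0] + [[0.0032, 0.0034, 0.0002], 0]
```

>>> {"api": "apply_moves", "payload": {
  "moves": [
    [[0,0,0],-6.5],
    [[0,0,0],-6.5],
    [[0,0,0],-6.5],
    [[0,0,0],-6.5],
    [[0,0,0],-6.5]
  ]
}}

```text
time_s: 45.27
tcp_pos: [0.6787, 0.1941, 0.1973]
ee_rot: [[-0.198, -0.98, -0.002], [-0.98, 0.198, -0.001], [0.001, 0.002, -1.0]]
wrist_force: [-0.3, 0.8, -0.4]
gripper_width: 0.577
gripper_force: 0.0
```

>>> {"api": "apply_moves", "payload": {
  "moves": [
    [[0,0,0],-6.5],
    [[0,0,0],-6.5],
    [[0.032,0.013,0.001],0],
    [[0.032,0.013,0.001],0],
    [[0.032,0.013,0.001],0]
  ]
}}

```text
time_s: 45.68
tcp_pos: [0.6412, 0.0967, 0.194]
ee_rot: [[0.024, -1.0, -0.002], [-1.0, -0.024, -0.001], [0.001, 0.002, -1.0]]
wrist_force: [0.5, -0.4, 0.0]
gripper_width: 0.572
gripper_force: 0.0
```

>>> {"api": "apply_moves", "payload": {
  "moves": [
    [[0.032,0.013,0.001],0],
    [[0.032,0.013,0.001],0],
    [[0,0,0],0],
    [[0,0,0],0],
    [[0,0,0],0]
  ]
}}

```text
time_s: 46.1
tcp_pos: [0.6179, 0.0331, 0.1931]
ee_rot: [[0.022, -1.0, -0.0], [-1.0, -0.022, 0.0], [-0.0, 0.0, -1.0]]
wrist_force: [0.4, -0.0, 0.8]
gripper_width: 0.573
gripper_force: 0.0
```

```bash
python3 - <<'E'
from h import *
state()
p=imaging.capture("wrist"); cv2.imwrite("pics/w3.png",p["frame"])
for t in("board",):
  for d in models.place_of(p,t)[:2]: u,v=d["at"][0]*560,d["at"][1]*420; print(t,d["confidence"],int(u),int(v),at(p,u,v,0))
  for d in models.cut_out(p,t)[:2]: print(d["confidence"],rect(p,d["region"],.005))
m=hsv(p,[0,0,0],[180,255,60]); k,l,s,c=cv2.connectedComponentsWithStats(m)
for i in range(1,k):
    if s[i,4]>150 and c[i][1]<230: print("dark",s[i],c[i],rect(p,l==i,.042))
g=hsv(p,[70,100,40],[95,255,160]); print("green",rect(p,g,.005))
e=hsv(p,[8,180,120],[18,255,255]); k,l,s,c=cv2.connectedComponentsWithStats(e)
for i in range(1,k):
    if s[i,4]>200: print("or",s[i,4],c[i],rect(p,l==i,.055))
p=imaging.capture("top")
m=hsv(p,[20,150,100],[32,255,255]); k,l,s,c=cv2.connectedComponentsWithStats(m)
for i in range(1,k):
    if s[i,4]>60: print("bar",c[i],rect(p,l==i,.079))
print("blue",rect(p,hsv(p,[100,150,80],[130,255,255]),.051))
E
```

```text
t 46.1 tcp [0.6179 0.0331 0.1931] hd -178.71 F [ 0.4 -0.   0.8] w 49.9 gf 0.0 j [ 18. -17.]
board 0.7 283 79 [ 0.62015818 -0.09003104  0.        ]
0.59 ([0.6211, -0.0918, 0.1393, 0.1105], -88.5)
dark [261  29  22  15 310] [271.47096774  35.56129032] ([0.6317, -0.1211, 0.0195, 0.0115], 1.3)
dark [267  48  30  55 347] [281.25648415  81.24495677] ([0.6217, -0.0877, 0.0474, 0.0282], -88.7)
dark [  73   90   42   41 1337] [ 93.355273   110.40014959] ([0.8051, -0.0518, 0.0398, 0.0373], -9.2)
green ([0.622, -0.0912, 0.1375, 0.1075], -88.5)
or 1436 [538.68314763 155.1810585 ] ([0.3688, -0.0202, 0.0547, 0.0266], -52.9)
or 1124 [508.71174377 244.31761566] ([0.377, 0.075, 0.0558, 0.0269], -78.0)
bar [313.54878049 124.95898004] ([0.7716, -0.0531, 0.1449, 0.0784], 8.4)
blue ([0.7518, 0.1963, 0.0591, 0.0336], -45.1)
```

View pics/w3.png

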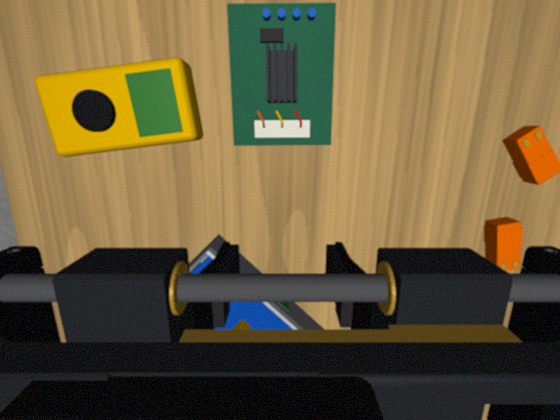

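The wrist picture shows the board at (282,75), its heat sink at (282,78), and clear bench around it. The white connector at (282,128) and the chip at (271,35) are outside the finger paths. Gripping the sink across its 30 mm width.

```bash
python3 - <<'E'
from h import *
go((.6213,-.0903,.1,181.5),(.6213,-.0903,.009,181.5))
E
```

```text
4 x [[0.031, -0.0, 0.023], 0] + [[0.0007, -0.0, 0.001], 0]
3 x [[-0.0, -0.0, 0.03], 0] + [[-0.0, -0.0, 0.001], 0]
```

>>> {"api": "apply_moves", "payload": {
  "moves": [
    [[0.031,0,0.023],0],
    [[0.031,0,0.023],0],
    [[0.031,0,0.023],0],
    [[0.024,0,0.02],0],
    [[0.006,0,0.005],0]
  ]
}}

```text
time_s: 46.72
tcp_pos: [0.6183, -0.0919, 0.095]
ee_rot: [[0.02, -1.0, -0.008], [-1.0, -0.02, -0.0], [-0.0, 0.008, -1.0]]
wrist_force: [0.2, -0.7, -0.7]
gripper_width: 0.577
gripper_force: 0.0
```

>>> {"api": "apply_moves", "payload": {
  "moves": [
    [[0,0,0.035],0],
    [[0,0,0.03],0],
    [[0,0,0.015],0],
    [[0,0,0.006],0],
    [[0,0,0],0]
  ]
}}

```text
time_s: 47.13
tcp_pos: [0.6204, -0.0889, 0.0119]
ee_rot: [[0.025, -1.0, -0.003], [-1.0, -0.025, -0.0], [0.0, 0.003, -1.0]]
wrist_force: [0.5, 0.0, -0.8]
gripper_width: 0.574
gripper_force: 0.0
```

>>> {"api": "apply_moves", "payload": {
  "moves": [
    [[0,0,0],0],
    [[0,0,0],0]
  ]
}}

```text
time_s: 47.3
tcp_pos: [0.6223, -0.0891, 0.0151]
ee_rot: [[0.024, -1.0, 0.003], [-1.0, -0.024, 0.0], [0.0, -0.003, -1.0]]
wrist_force: [0.2, -0.5, -0.1]
gripper_width: 0.574
gripper_force: 0.0
```

```bash
python3 - <<'E'
from h import *
state()
E
```

```text
t 47.3 tcp [ 0.6223 -0.0891  0.0151] hd -178.6 F [ 0.2 -0.5 -0.1] w 50.0 gf 0.0 j [ 7. -5.]
```

>>> {"api": "apply_moves", "payload": {
  "moves": [
    [[0,0,0.005],0],
    [[0,0,0],0]
  ]
}}

```text
time_s: 47.47
tcp_pos: [0.621, -0.0894, 0.0089]
ee_rot: [[0.023, -1.0, 0.001], [-1.0, -0.023, 0.0], [-0.0, -0.001, -1.0]]
wrist_force: [1.6, 0.1, -0.3]
gripper_width: 0.574
gripper_force: 0.0
```

>>> {"api": "apply_moves", "payload": {
  "moves": [
    [[0,0,0],0],
    [[0,0,0],0],
    [[0,0,0],0],
    [[0,0,0],0],
    [[0,0,0],0]
  ],
  "hand": 0.0
}}

```text
time_s: 47.88
tcp_pos: [0.6209, -0.0896, 0.0086]
ee_rot: [[0.023, -1.0, 0.0], [-1.0, -0.023, -0.0], [0.0, -0.0, -1.0]]
wrist_force: [0.2, -0.4, -0.3]
gripper_width: 0.342
gripper_force: 30.0
```

>>> {"api": "apply_moves", "payload": {
  "moves": [
    [[0,0,0],0],
    [[0,0,0],0],
    [[0,0,0],0]
  ]
}}

```text
time_s: 48.13
tcp_pos: [0.6209, -0.0897, 0.0086]
ee_rot: [[0.023, -1.0, 0.0], [-1.0, -0.023, -0.0], [0.0, -0.0, -1.0]]
wrist_force: [-0.7, -0.1, 1.1]
gripper_width: 0.337
gripper_force: 30.0
```

```bash
python3 - <<'E'
from h import *
state()
E
```

```text
t 48.13 tcp [ 0.6209 -0.0897  0.0086] hd -178.66 F [-0.7 -0.1  1.1] w 29.3 gf 30.0 j [ 7. -5.]
```

>>> {"api": "apply_moves", "payload": {
  "moves": [
    [[0,0,-0.01],0],
    [[0,0,-0.02],0],
    [[0,0,-0.03],0],
    [[0,0,-0.02],0],
    [[0,0,-0.01],0]
  ]
}}

```text
time_s: 48.55
tcp_pos: [0.622, -0.0896, 0.1016]
ee_rot: [[0.024, -1.0, 0.004], [-1.0, -0.024, 0.0], [0.0, -0.004, -1.0]]
wrist_force: [0.2, 0.6, -2.4]
gripper_width: 0.345
gripper_force: 30.0
```

>>> {"api": "apply_moves", "payload": {
  "moves": [
    [[0,0,-0.02],0],
    [[0,0,-0.02],0],
    [[0,0,-0.01],0],
    [[0,0,0],0],
    [[0,0,0],0]
  ]
}}

```text
time_s: 48.97
tcp_pos: [0.6202, -0.0895, 0.1477]
ee_rot: [[0.023, -1.0, -0.001], [-1.0, -0.023, 0.001], [-0.001, 0.001, -1.0]]
wrist_force: [0.8, -0.2, -3.4]
gripper_width: 0.345
gripper_force: 30.0
```

```bash
python3 - <<'E'
from h import *
state()
p=imaging.capture("top")
for i,(lo,hi) in enumerate([([8,180,120],[18,255,255])]):
    k,l,s,c=cv2.connectedComponentsWithStats(hsv(p,lo,hi))
    for i in range(1,k):
        if s[i,4]>100: print(s[i,4],c[i],rect(p,l==i,.055))
for d in models.place_of(p,"seat")[:2]: u,v=d["at"][0]*560,d["at"][1]*420; print("seat",d["confidence"],at(p,u,v,.04))
z=r.sense()["tcp_pos"][2]
for d in models.cut_out(p,"board")[:1]: print("board",d["confidence"],rect(p,d["region"],z-.005))
p=imaging.capture("scene")
for d in models.place_of(p,"seat")[:2]: u,v=d["at"][0]*560,d["at"][1]*420; print("seat",d["confidence"],at(p,u,v,.04))
k,l,s,c=cv2.connectedComponentsWithStats(hsv(p,[8,180,120],[18,255,255]))
for i in range(1,k):
    if s[i,4]>100: print(s[i,4],c[i],rect(p,l==i,.055))
cv2.imwrite("pics/s4.png",cv2.resize(p["frame"][120:270,100:300],(800,600),interpolation=cv2.INTER_CUBIC))
E
```

```text
t 48.97 tcp [ 0.6202 -0.0895  0.1477] hd -178.69 F [ 0.8 -0.2 -3.4] w 30.0 gf 30.0 j [ 7. -5.]
567 [375.23985891 160.85008818] ([0.693, -0.2275, 0.0791, 0.0643], -25.8)
197 [424.84771574 203.66497462] ([0.5788, -0.36, 0.0797, 0.0188], 31.2)
185 [390.15135135 223.86486486] ([0.5217, -0.2657, 0.0793, 0.0167], 31.4)
seat 0.78 [ 0.55152264 -0.30622071  0.04      ]
board 0.64 ([0.6012, -0.0426, 0.0722, 0.0381], 1.3)
seat 0.72 [ 0.55607106 -0.30279772  0.04      ]
134 [155.88059701 167.94029851] ([0.5798, -0.3608, 0.0774, 0.0191], 30.3)
148 [306.08108108 164.66891892] ([0.3768, -0.004, 0.0581, 0.0283], -52.6)
163 [339.15337423 178.98159509] ([0.3854, 0.0993, 0.0573, 0.0286], -79.2)
651 [166.75576037 220.26728111] ([0.7195, -0.2107, 0.1072, 0.0664], 50.9)
```

View pics/s4.png

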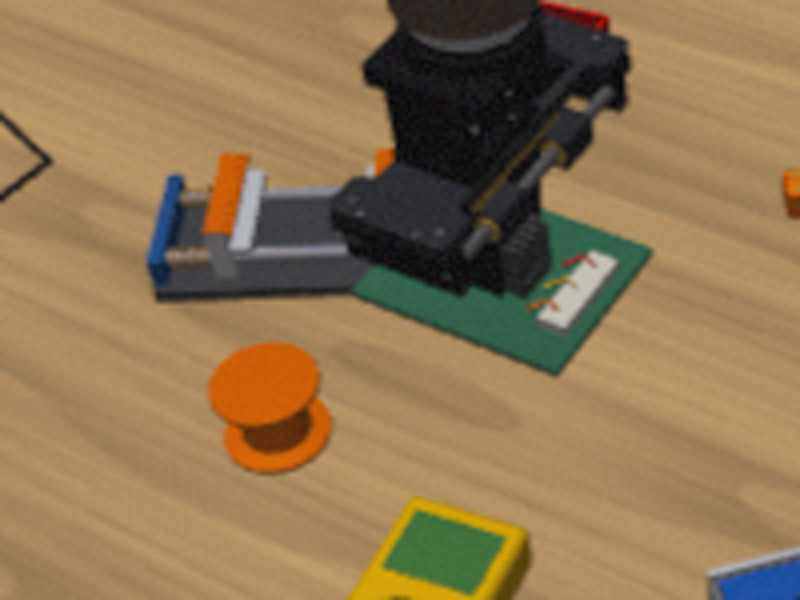

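```bash
cat >> h.py <<'E'
H0=np.array([.5503,-.3129]); hx=np.array([.518,-.8554]); hy=np.array([.8554,.518])
def W(x,y): return H0+x/1000*hx+y/1000*hy
def inH(): 
    s=r.sense(); d=np.array(s["tcp_pos"][:2])-H0; return np.round([d@hx*1000,d@hy*1000],1)
E
python3 - <<'E'
from h import *
e=go((*W(11,-135),.13,136.2)); e=go((*W(11,-135),.0516,136.2),start=e); print(W(11,-135))
E
```

```text
7 x [[0,0,0],6.4]
9 x [[0.038, -0.008, 0.001], 0] + [[0.0011, -0.006, 0.0078], 0]
1 x [[0,0,0],0.3]
2 x [[-0.0, 0.0, 0.039], 0] + [[-0.0, 0.0, 0.0004], 0]
[ 0.440519  -0.3922394]
```

>>> {"api": "apply_moves", "payload": {
  "moves": [
    [[0,0,0],4.4],
    [[0,0,0],6.4],
    [[0,0,0],6.4],
    [[0,0,0],6.4],
    [[0,0,0],6.4]
  ]
}}

```text
time_s: 49.63
tcp_pos: [0.6204, -0.0896, 0.1474]
ee_rot: [[-0.485, -0.875, -0.002], [-0.875, 0.485, -0.0], [0.001, 0.001, -1.0]]
wrist_force: [0.5, 0.2, -3.1]
gripper_width: 0.341
gripper_force: 30.0
```

>>> {"api": "apply_moves", "payload": {
  "moves": [
    [[0,0,0],6.4],
    [[0,0,0],6.4],
    [[0,0,0],2.3],
    [[0.02,-0.004,0.001],0],
    [[0.03,-0.007,0.001],0]
  ]
}}

```text
time_s: 50.05
tcp_pos: [0.5949, -0.1321, 0.1454]
ee_rot: [[-0.689, -0.725, -0.0], [-0.725, 0.689, 0.0], [0.0, 0.0, -1.0]]
wrist_force: [-0.1, -0.8, -2.0]
gripper_width: 0.341
gripper_force: 30.0
```

>>> {"api": "apply_moves", "payload": {
  "moves": [
    [[0.038,-0.008,0.001],0],
    [[0.038,-0.008,0.001],0],
    [[0.038,-0.008,0.001],0],
    [[0.038,-0.008,0.001],0],
    [[0.038,-0.008,0.001],0]
  ]
}}

```text
time_s: 50.47
tcp_pos: [0.4902, -0.2994, 0.1408]
ee_rot: [[-0.691, -0.723, -0.001], [-0.723, 0.691, 0.0], [0.0, 0.001, -1.0]]
wrist_force: [0.2, 0.3, -2.2]
gripper_width: 0.338
gripper_force: 30.0
```

>>> {"api": "apply_moves", "payload": {
  "moves": [
    [[0.038,-0.008,0.002],0],
    [[0.035,-0.008,0.003],0],
    [[0.025,-0.008,0.003],0],
    [[0.005,-0.002,0.002],0],
    [[0,0,0],0]
  ]
}}

```text
time_s: 50.88
tcp_pos: [0.4375, -0.3918, 0.1301]
ee_rot: [[-0.694, -0.72, -0.002], [-0.72, 0.694, 0.001], [0.001, 0.002, -1.0]]
wrist_force: [0.7, -0.3, -3.2]
gripper_width: 0.344
gripper_force: 30.0
```

```bash
python3 - <<'E'
from h import *
state(); print(inH())
go((*W(11,-135),.0516,136.2))
E
```

```text
t 50.88 tcp [ 0.4375 -0.3918  0.1301] hd 136.04 F [ 0.7 -0.3 -3.2] w 29.9 gf 30.0 j [-26. -18.]
[   9.1 -137.3]
1 x [[0,0,0],-0.2]
2 x [[-0.0, -0.001, 0.039], 0] + [[-0.0017, -0.0004, 0.0005], 0]
```

>>> {"api": "apply_moves", "payload": {
  "moves": [
    [[-0.001,-0.002,0.03],0],
    [[0,0,0.025],0],
    [[0,0,0.015],0],
    [[0,0,0.008],0],
    [[0,0,0],0]
  ]
}}

```text
time_s: 51.3
tcp_pos: [0.4408, -0.3897, 0.0513]
ee_rot: [[-0.691, -0.723, -0.004], [-0.723, 0.691, 0.002], [0.001, 0.004, -1.0]]
wrist_force: [-0.7, -0.2, -2.8]
gripper_width: 0.34
gripper_force: 30.0
```

>>> {"api": "apply_moves", "payload": {
  "moves": [
    [[0,0,0],0],
    [[0,0,0],0],
    [[0,0,0],0]
  ]
}}

```text
time_s: 51.55
tcp_pos: [0.4424, -0.3915, 0.0549]
ee_rot: [[-0.691, -0.723, 0.003], [-0.723, 0.691, -0.002], [-0.001, -0.003, -1.0]]
wrist_force: [0.1, -0.7, -1.9]
gripper_width: 0.339
gripper_force: 30.0
```

```bash
python3 - <<'E'
from h import *
state(); print(inH())
for n in("top","scene"):
    p=imaging.capture(n)
    C=np.float32([px(p,(*W(x,y),z)) for x,y,z in [(45,-40,.055),(45,40,.055),(64,40,.055),(64,-40,.055)]])
    print(n,"far lip px",C.round().tolist())
    for d in models.cut_out(p,"board")[:1]:
        print("board",d["confidence"],rect(p,d["region"],.048))
    f=p["frame"]
    if n=="top":
        for q in C: cv2.circle(f,tuple(int(v) for v in q),1,(255,0,255),-1)
        f=f[150:300,330:530]
    else: f=f[90:240,90:290]
    cv2.imwrite(f"pics/i_{n}.png",cv2.resize(f,(800,600),interpolation=cv2.INTER_CUBIC))
E
```

```text
t 51.55 tcp [ 0.4424 -0.3915  0.0549] hd 136.28 F [ 0.1 -0.7 -1.9] w 29.5 gf 30.0 j [-26. -18.]
[  11.4 -133. ]
top far lip px [[430.0, 218.0], [414.0, 193.0], [420.0, 189.0], [436.0, 215.0]]
board 0.66 ([0.3866, -0.4259, 0.069, 0.0209], -47.7)
scene far lip px [[162.0, 157.0], [158.0, 177.0], [151.0, 177.0], [155.0, 158.0]]
board 0.78 ([0.4403, -0.3944, 0.1552, 0.1124], 46.9)
```

View pics/i_top.png

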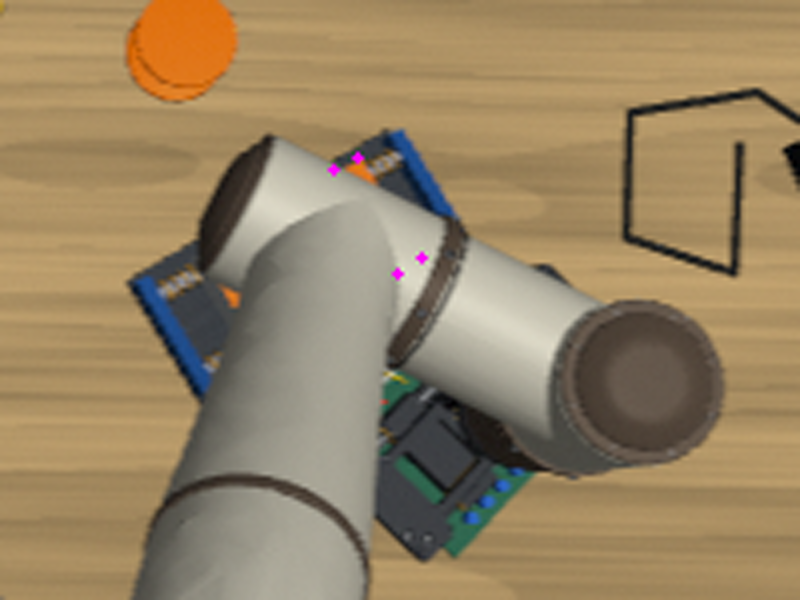

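The top view is mostly hidden by the arm, but the board is held just outside the holder's -y end, with its corner near (385,375). I'm lowering 3 mm to sit between ledge and lip height, then easing the corner in under the far lip.

>>> {"api": "apply_moves", "payload": {
  "moves": [
    [[0,0,0.002],0],
    [[0,0,0.001],0],
    [[0,0,0],0],
    [[0,0,0],0],
    [[0,0,0],0]
  ]
}}

```text
time_s: 52.17
tcp_pos: [0.4412, -0.3913, 0.0503]
ee_rot: [[-0.692, -0.722, -0.0], [-0.722, 0.692, 0.0], [0.0, 0.0, -1.0]]
wrist_force: [1.1, -0.2, -1.4]
gripper_width: 0.339
gripper_force: 30.0
```

```bash
python3 - <<'E'
from h import *
state(); print(inH())
go((*W(11,-115),.052,136.2),step=.01)
E
```

```text
t 52.17 tcp [ 0.4412 -0.3913  0.0503] hd 136.23 F [ 1.1 -0.2 -1.4] w 29.5 gf 30.0 j [-26. -18.]
[  10.6 -134. ]
2 x [[-0.009, -0.002, -0.0], 0] + [[-0.0002, -0.0013, -0.0017], 0]
```

>>> {"api": "apply_moves", "payload": {
  "moves": [
    [[0,0,-0.0015],0],
    [[-0.005,-0.001,0],0],
    [[-0.005,-0.002,0],0],
    [[0,0,0],0],
    [[0,0,0],0]
  ]
}}

```text
time_s: 52.58
tcp_pos: [0.4508, -0.3859, 0.0519]
ee_rot: [[-0.691, -0.723, 0.0], [-0.723, 0.691, -0.0], [-0.0, -0.0, -1.0]]
wrist_force: [0.5, -1.2, -2.5]
gripper_width: 0.341
gripper_force: 30.0
```

>>> {"api": "apply_moves", "payload": {
  "moves": [
    [[-0.005,-0.001,0],0],
    [[-0.003,-0.001,0],0],
    [[0,0,0],0],
    [[0,0,0],0],
    [[0,0,0],0]
  ]
}}

```text
time_s: 53.0
tcp_pos: [0.4573, -0.3817, 0.0518]
ee_rot: [[-0.692, -0.722, -0.0], [-0.722, 0.692, 0.0], [0.0, 0.0, -1.0]]
wrist_force: [-0.3, 0.8, -1.6]
gripper_width: 0.342
gripper_force: 30.0
```

```bash
python3 - <<'E'
from h import *
state(); print(inH(),r.sense()["moment"])
p=imaging.capture("scene"); f=p["frame"][110:230,100:260]
cv2.imwrite("pics/j.png",cv2.resize(f,(800,600),interpolation=cv2.INTER_CUBIC))
e=go((*W(35,-115),.0518,136.2),step=.01)
E
```

```text
t 53.0 tcp [ 0.4573 -0.3817  0.0518] hd 136.24 F [-0.3  0.8 -1.6] w 29.8 gf 30.0 j [-24. -19.]
[  10.6 -115.2] [-0.01784224  0.05341736 -0.01254291]
3 x [[0.002, -0.007, -0.0], 0] + [[0.0001, -0.0026, -0.0], 0]
```

View pics/j.png

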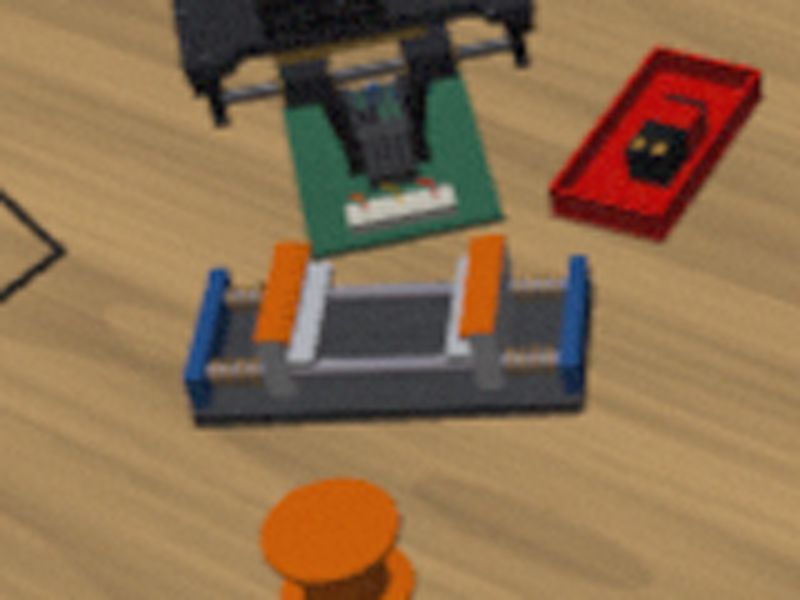

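```bash
python3 - <<'E'
from h import *
p=imaging.capture("scene")
f=lambda x,y,z:((px(p,(*W(x,y),z))-[100,110])*5).round().tolist()
print("C",f(46,-33,.048),"far lip in -y",f(45,-40,.055),"+y",f(45,40,.055),"out",f(64,-40,.055),"ledge end",f(36,-40,.04),f(36,40,.04),"near lip",f(-45,-40,.055),f(-45,40,.055),"nearcorner",f(46-106.25,-33-28.5,.048))
E
```

```text
C [311.0, 255.0] far lip in -y [311.0, 237.0] +y [291.0, 336.0] out [277.0, 238.0] ledge end [333.0, 256.0] [313.0, 355.0] near lip [472.0, 231.0] [458.0, 330.0] nearcorner [504.0, 214.0]
```

In the scene crop the board's leading corner is at (313,258), level with the far jaw's mouth: lip end at (310,243), ledge end at (330,263). The holder appears about 3 mm further along +y than estimated. I'm going 4 mm deeper, then pressing the far jaw outward.

>>> {"api": "apply_moves", "payload": {
  "moves": [
    [[-0.003,-0.001,0],0],
    [[-0.001,0,0],0],
    [[0,0,0],0],
    [[0,0,0],0]
  ]
}}

```text
time_s: 53.43
tcp_pos: [0.4609, -0.3795, 0.0519]
ee_rot: [[-0.692, -0.722, -0.0], [-0.722, 0.692, 0.0], [0.0, 0.0, -1.0]]
wrist_force: [-0.5, -0.9, -2.7]
gripper_width: 0.342
gripper_force: 30.0
```

>>> {"api": "apply_moves", "payload": {
  "moves": [
    [[0.001,-0.004,0],0],
    [[0.001,-0.004,0],0],
    [[0.001,-0.004,0],0],
    [[0,0,0],0],
    [[0,0,0],0]
  ]
}}

```text
time_s: 53.85
tcp_pos: [0.4667, -0.3897, 0.0515]
ee_rot: [[-0.692, -0.722, -0.002], [-0.722, 0.692, 0.001], [0.0, 0.002, -1.0]]
wrist_force: [-2.7, 2.5, -1.3]
gripper_width: 0.345
gripper_force: 30.0
```

```bash
python3 - <<'E'
from h import *
state(); print(inH())
F=np.array(r.sense()["wrist_force"])[:2]; print("F hx,hy",F@hx,F@hy)
p=imaging.capture("scene"); f=p["frame"][130:205,125:225]
cv2.imwrite("pics/k.png",cv2.resize(f,(800,600),interpolation=cv2.INTER_CUBIC))
E
```

```text
t 53.85 tcp [ 0.4667 -0.3897  0.0515] hd 136.23 F [-2.7  2.5 -1.3] w 30.0 gf 30.0 j [-25. -19.]
[  22.4 -111.3]
F hx,hy -3.5478394888314835 -0.9854477488476618
```

View pics/k.png

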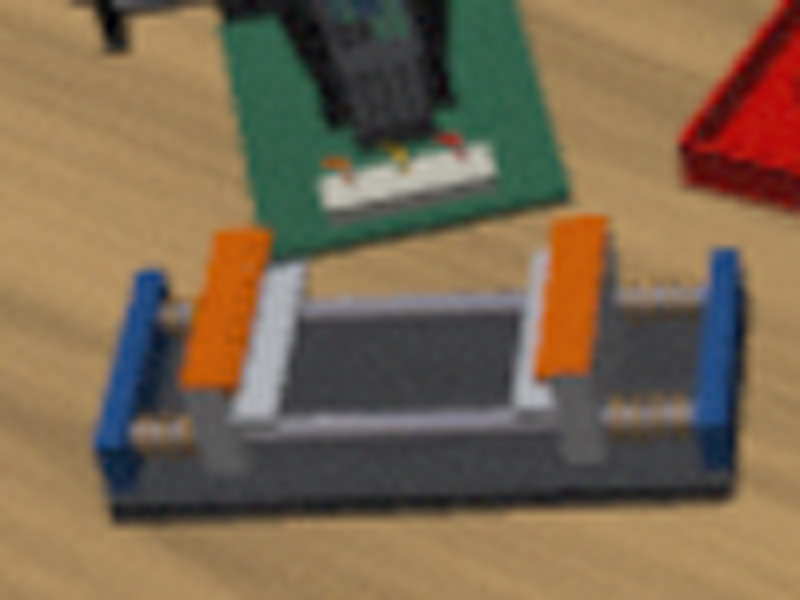

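The board's edge is now under the far (left) lip at (270,255), with that jaw's springs compressed and its force as expected (about 3.5 N). Pushing on.

>>> {"api": "apply_moves", "payload": {
  "moves": [
    [[0.001,-0.004,0],0],
    [[0.001,-0.004,0],0],
    [[0.001,-0.004,0],0],
    [[0,0,0],0],
    [[0,0,0],0]
  ]
}}

```text
time_s: 54.32
tcp_pos: [0.4722, -0.3991, 0.0513]
ee_rot: [[-0.691, -0.723, -0.004], [-0.723, 0.691, 0.003], [0.001, 0.005, -1.0]]
wrist_force: [-4.8, 5.9, 1.1]
gripper_width: 0.343
gripper_force: 30.1
```

```bash
python3 - <<'E'
from h import *
state(); print(inH())
F=np.array(r.sense()["wrist_force"])[:2]; print("F hx,hy",F@hx,F@hy)
p=imaging.capture("scene")
for d in models.cut_out(p,"board")[:1]: print(rect(p,d["region"],.048))
plan((*W(27,-105),.0518,128.7),(*W(18,-99),.0518,121.2),step=.01)
E
```

```text
t 54.32 tcp [ 0.4722 -0.3991  0.0513] hd 136.27 F [-4.8  5.9  1.1] w 29.9 gf 30.1 j [-25. -18.]
[  33.3 -111.5]
F hx,hy -7.556908991759283 -1.0443917704725632
([0.474, -0.3982, 0.1442, 0.1102], 45.9)
[[[-0.004,0.002,0.0],np.float64(3.8)],[[-0.004,0.003,0.0],np.float64(3.8)]] |
[[[-0.003,0.004,0.0],np.float64(3.7)],[[-0.004,0.004,0.0],np.float64(3.8)]] |
end [ 4.752000e-01 -3.792000e-01  5.140000e-02  1.211787e+02]
```

>>> {"api": "apply_moves", "payload": {
  "moves": [
    [[-0.004,0.002,-0.001],3.8],
    [[-0.004,0.003,0],3.8],
    [[0,0,0],0]
  ]
}}

```text
time_s: 54.67
tcp_pos: [0.4728, -0.3886, 0.0517]
ee_rot: [[-0.782, -0.623, -0.008], [-0.623, 0.782, 0.005], [0.003, 0.009, -1.0]]
wrist_force: [-5.8, 5.7, -0.3]
gripper_width: 0.346
gripper_force: 30.1
```

>>> {"api": "apply_moves", "payload": {
  "moves": [
    [[-0.003,0.004,0],3.7],
    [[-0.004,0.004,0],3.8],
    [[0,0,0],0],
    [[0,0,0],0]
  ]
}}

```text
time_s: 55.0
tcp_pos: [0.474, -0.3782, 0.0516]
ee_rot: [[-0.856, -0.518, -0.007], [-0.518, 0.856, 0.005], [0.004, 0.008, -1.0]]
wrist_force: [-5.5, 6.4, -0.1]
gripper_width: 0.342
gripper_force: 30.1
```

```bash
python3 - <<'E'
from h import *
state(); print(inH())
F=np.array(r.sense()["wrist_force"])[:2]; print("F hx,hy",F@hx,F@hy)
p=imaging.capture("scene")
for d in models.cut_out(p,"board")[:1]: print(rect(p,d["region"],.048))
m=hsv(p,[70,100,40],[95,255,160]); print("green",rect(p,m,.048))
k,l,s,c=cv2.connectedComponentsWithStats(hsv(p,[8,180,120],[18,255,255]))
for i in range(1,k):
    if s[i,4]>80:
        q=rect(p,l==i,.055); d=np.array(q[0][:2])-H0; print("or",q,np.round([d@hx,d@hy],4))
plan((*W(18,2),.0522,121.2),step=.012)
E
```

```text
t 55.0 tcp [ 0.474  -0.3782  0.0516] hd 121.17 F [-5.5  6.4 -0.1] w 29.7 gf 30.1 j [-23. -35.]
[ 16.3 -99.1]
F hx,hy -8.288153747530068 -1.4035931245680695
([0.4764, -0.3772, 0.1536, 0.114], 31.8)
green ([0.4749, -0.3782, 0.1384, 0.1058], 31.7)
or ([0.5246, -0.266, 0.0778, 0.0171], 31.7) [-0.0534  0.0023]
or ([0.5929, -0.3768, 0.0771, 0.0189], 30.3) [0.0767 0.0033]
or ([0.3779, -0.0043, 0.0606, 0.0297], -49.5) [-0.3533  0.0124]
or ([0.3854, 0.0993, 0.0573, 0.0286], -79.2) [-0.438   0.0725]
or ([0.7195, -0.2107, 0.1072, 0.0664], 50.9) [0.0002 0.1977]
[[[-0.011,0.0,0.0],np.float64(-0.0)],[[-0.011,0.0,0.0],np.float64(-0.0)],[[-0.011,0.0,0.0],np.float64(-0.0)],[[-0.011,0.0,0.0],np.float64(-0.0)],[[-0.011,0.0,0.0],np.float64(-0.0)]] 
[[[-0.012,0.0,0.0],np.float64(-0.0)],[[-0.011,0.0,0.0],np.float64(-0.0)],[[-0.012,-0.001,0.0],np.float64(-0.0)],[[-0.011,0.0,-0.001],np.float64(-0.0)]] |
end [ 5.609000e-01 -3.270000e-01  5.260000e-02  1.211617e+02]
```

>>> {"api": "apply_moves", "payload": {
  "moves": [
    [[0,-0.002,0],0],
    [[-0.006,0,0],0],
    [[-0.01,0,0],0],
    [[-0.01,0,0],0],
    [[0,0,0],0]
  ]
}}

```text
time_s: 55.52
tcp_pos: [0.4959, -0.366, 0.0504]
ee_rot: [[-0.856, -0.516, -0.012], [-0.516, 0.856, 0.006], [0.007, 0.011, -1.0]]
wrist_force: [-6.8, 6.8, -3.7]
gripper_width: 0.345
gripper_force: 30.0
```

```bash
python3 - <<'E'
from h import *
state(); print(inH())
F=np.array(r.sense()["wrist_force"])[:2]; print("F hx,hy",F@hx,F@hy)
p=imaging.capture("scene")
for d in models.cut_out(p,"board")[:1]: print(rect(p,d["region"],.048))
E
```

```text
t 55.52 tcp [ 0.4959 -0.366   0.0504] hd 121.09 F [-6.8  6.8 -3.7] w 30.0 gf 30.0 j [-21. -37.]
[ 17.3 -74.1]
F hx,hy -9.346574066447761 -2.2578276155187798
([0.4987, -0.3632, 0.1473, 0.1101], 31.8)
```

>>> {"api": "apply_moves", "payload": {
  "moves": [
    [[-0.01,0,-0.001],0],
    [[-0.012,0,0],0],
    [[-0.012,0,0],0],
    [[-0.008,0,0],0],
    [[0,0,0],0]
  ]
}}

```text
time_s: 56.03
tcp_pos: [0.5318, -0.3443, 0.051]
ee_rot: [[-0.857, -0.516, -0.012], [-0.516, 0.857, 0.006], [0.007, 0.011, -1.0]]
wrist_force: [-6.3, 6.9, -3.4]
gripper_width: 0.34
gripper_force: 30.0
```

```bash
python3 - <<'E'
from h import *
state(); print(inH())
F=np.array(r.sense()["wrist_force"])[:2]; print("F hx,hy",F@hx,F@hy)
p=imaging.capture("scene")
for d in models.cut_out(p,"board")[:1]: print(rect(p,d["region"],.048))
E
```

```text
t 56.03 tcp [ 0.5318 -0.3443  0.051 ] hd 121.06 F [-6.3  6.9 -3.4] w 29.6 gf 30.0 j [-18. -40.]
[ 17.3 -32.1]
F hx,hy -9.176728359070392 -1.859984272535633
([0.537, -0.3408, 0.1452, 0.1124], 32.4)
```

>>> {"api": "apply_moves", "payload": {
  "moves": [
    [[-0.01,0,0],0],
    [[-0.012,0,-0.001],0],
    [[-0.008,0,0],0],
    [[-0.003,0,0],0],
    [[0,0,0],0]
  ]
}}

```text
time_s: 56.55
tcp_pos: [0.5594, -0.3275, 0.0519]
ee_rot: [[-0.857, -0.515, -0.013], [-0.515, 0.857, 0.006], [0.008, 0.012, -1.0]]
wrist_force: [-6.4, 5.9, -2.4]
gripper_width: 0.341
gripper_force: 30.0
```

>>> {"api": "apply_moves", "payload": {
  "moves": [
    [[0,0,0],0],
    [[0,0,0],0]
  ]
}}

```text
time_s: 56.72
tcp_pos: [0.5594, -0.3276, 0.0519]
ee_rot: [[-0.857, -0.515, -0.012], [-0.515, 0.857, 0.006], [0.007, 0.012, -1.0]]
wrist_force: [-6.2, 6.3, -3.6]
gripper_width: 0.347
gripper_force: 30.0
```

```bash
python3 - <<'E'
from h import *
state(); print(inH())
F=np.array(r.sense()["wrist_force"])[:2]; print("F hx,hy",F@hx,F@hy)
for n in("scene","top"):
    p=imaging.capture(n)
    for d in models.cut_out(p,"board")[:1]:
        q=rect(p,d["region"],.045); d=np.array(q[0][:2])-H0; print(n,q,np.round([d@hx,d@hy],4))
    k,l,s,c=cv2.connectedComponentsWithStats(hsv(p,[8,180,120],[18,255,255]))
    for i in range(1,k):
        if s[i,4]>60:
            q=rect(p,l==i,.055); d=np.array(q[0][:2])-H0
            if np.linalg.norm(d)<.1: print("or",q,np.round([d@hx,d@hy],4))
E
```

```text
t 56.72 tcp [ 0.5594 -0.3276  0.0519] hd 120.99 F [-6.2  6.3 -3.6] w 30.2 gf 30.0 j [-16. -43.]
[17.2  0.2]
F hx,hy -8.604275442280297 -2.0420610406173707
scene ([0.5613, -0.3263, 0.1393, 0.1099], 31.2) [0.0172 0.0025]
or ([0.5246, -0.266, 0.0778, 0.0171], 31.7) [-0.0534  0.0023]
or ([0.5932, -0.3775, 0.0774, 0.0195], 30.9) [0.0775 0.0032]
top ([0.5102, -0.3548, 0.114, 0.0398], -58.2) [ 0.0151 -0.056 ]
```

>>> {"api": "apply_moves", "payload": {
  "moves": [
    [[0,0.004,0],0],
    [[0,0.003,0],0],
    [[0,0.002,0],0],
    [[0,0,0],0],
    [[0,0,0],0]
  ]
}}

```text
time_s: 57.33
tcp_pos: [0.5554, -0.3205, 0.052]
ee_rot: [[-0.857, -0.515, -0.01], [-0.515, 0.857, 0.005], [0.006, 0.01, -1.0]]
wrist_force: [-6.5, 4.3, -4.7]
gripper_width: 0.344
gripper_force: 30.0
```

>>> {"api": "apply_moves", "payload": {
  "moves": [
    [[0,0.003,0],0],
    [[0,0.002,0],0],
    [[0,0,0],0],
    [[0,0,0],0]
  ]
}}

```text
time_s: 57.67
tcp_pos: [0.554, -0.3169, 0.0527]
ee_rot: [[-0.857, -0.515, -0.007], [-0.515, 0.857, 0.004], [0.004, 0.007, -1.0]]
wrist_force: [-4.4, 3.0, -4.0]
gripper_width: 0.341
gripper_force: 30.0
```

```bash
python3 - <<'E'
from h import *
state(); print(inH())
F=np.array(r.sense()["wrist_force"])[:2]; print("F hx,hy",F@hx,F@hy)
p=imaging.capture("scene")
for d in models.cut_out(p,"board")[:1]:
    q=rect(p,d["region"],.045); d=np.array(q[0][:2])-H0; print(q,np.round([d@hx,d@hy],4))
E
```

```text
t 57.67 tcp [ 0.554  -0.3169  0.0527] hd 121.01 F [-4.4  3.  -4. ] w 29.6 gf 30.0 j [-15. -44.]
[5.4 1.1]
F hx,hy -4.83215533640535 -2.1966335521838314
([0.554, -0.3143, 0.1384, 0.1113], 30.6) [0.0031 0.0024]
```

>>> {"api": "apply_moves", "payload": {
  "moves": [
    [[0,0.002,0.001],0],
    [[0,0.002,0],0],
    [[0,0.001,0],0],
    [[0,0,0],0],
    [[0,0,0],0]
  ]
}}

```text
time_s: 58.18
tcp_pos: [0.5541, -0.3139, 0.0535]
ee_rot: [[-0.856, -0.517, -0.001], [-0.517, 0.856, 0.001], [0.001, 0.001, -1.0]]
wrist_force: [-4.0, 1.0, -4.3]
gripper_width: 0.344
gripper_force: 30.0
```

>>> {"api": "apply_moves", "payload": {
  "moves": [
    [[0,0,0.001],0],
    [[0,0,0.001],0],
    [[0,0,0],0],
    [[0,0,0],0]
  ]
}}

```text
time_s: 58.52
tcp_pos: [0.5555, -0.3143, 0.0527]
ee_rot: [[-0.856, -0.517, 0.002], [-0.517, 0.856, -0.001], [-0.001, -0.002, -1.0]]
wrist_force: [-4.1, -0.0, 0.2]
gripper_width: 0.341
gripper_force: 30.0
```

```bash
python3 - <<'E'
from h import *
state(); print(inH())
F=np.array(r.sense()["wrist_force"])[:2]; print("F hx,hy",F@hx,F@hy)
p=imaging.capture("scene")
for d in models.cut_out(p,"board")[:1]:
    q=rect(p,d["region"],.045); d=np.array(q[0][:2])-H0; print(q,np.round([d@hx,d@hy],4))
k,l,s,c=cv2.connectedComponentsWithStats(hsv(p,[8,180,120],[18,255,255]))
for i in range(1,k):
    if s[i,4]>60:
        q=rect(p,l==i,.055); d=np.array(q[0][:2])-H0
        if np.linalg.norm(d)<.1: print("or",q,np.round([d@hx,d@hy],4))
E
```

```text
t 58.52 tcp [ 0.5555 -0.3143  0.0527] hd 121.15 F [-4.1 -0.   0.2] w 29.7 gf 30.0 j [-15. -44.]
[3.9 3.7]
F hx,hy -2.115210677381228 -3.5162791256821286
([0.5561, -0.3134, 0.1401, 0.1085], 32.0) [0.0034 0.0047]
or ([0.5243, -0.2656, 0.0776, 0.0182], 31.2) [-0.0539  0.0023]
or ([0.5875, -0.3665, 0.0775, 0.0207], 31.3) [0.0651 0.0041]
```

```bash
python3 - <<'E'
from h import *
state(); print(inH())
p=imaging.capture("scene"); im=cv2.cvtColor(p["frame"],cv2.COLOR_BGR2HSV)
def cl(h,s,v):
    if 8<=h<=18 and s>180 and v>110: return "O"
    if 65<=h<=98 and s>80: return "g"
    if s<60 and v>120: return "w"
    if v<80: return "k"
    return "."
for y in (65,50,38,30,20,10,-20,-30,-50,-60):
    print(y,"".join(cl(*[int(c) for c in im[tuple(np.round(px(p,(*W(x,y+2.7),.05))).astype(int)[::-1])]]) for x in range(-80,100,2)))
print("  ","".join(str(abs(x)//10%10) if x%10==0 else " " for x in range(-80,100,2)))
E
```

```text
t 58.62 tcp [ 0.5555 -0.3143  0.0527] hd 121.15 F [-3.   1.2  0.2] w 29.6 gf 30.0 j [-15. -44.]
[3.9 3.7]
65 kkkkk.......kkkggggggggggggggggggggggggggggggggggggggggggggggggggggggg...kkkkkkkkkkkkkkkkk
50 ...............gggggggggggg..wwwwwwwwwwwwwwwwwwwwwwwwwwwwwwwwggggggggg....................
38 kkkkkkkk............ggggggggwwwww...wwwwwwww..wwwwwwww..wwwwggggggggkk........kkkkkkkk....
30 kkkkkkkk..OOOOOOOOO.gggggggggggggg....ggggggg....ggggg....g.gggggggg.OOOOOOOOO..kkkkk.....
20 kkkkkkkkk.OOOOOOOO.gggggggggggggggggkkkkkkkkkkkkkkkgggggggggggggggg.OOOOOOOOOOO..kkkkk....
10 kkkkkkkk.OOOOOOOOOO.gggggggggggggggkkkkkkkkkkkkkkkkkkkgggggggggggggg.OOOOOOOOOO.kkkkk.....
-20 ........kOOOOOOOOOO.ggggggggggggggkkkkkkkkkkkkkkkkkkkkkkkkkkggggggg..OOOOOOOOO............
-30 .........OOOOOOOOOO..gggggggggggggkkkkkkkkkkkkkkkkkkkkkkkkkkkkggggggOOOOOOOOOOO...........
-50 .........kkk.......gggggggggggggggggkkkkkkkkkkkkkkkkkkkkkkkkkkkkkkkkkkk.......kkkk........
-60 .........kkkkkkkggggggggggkkkkkkkkkkkkkkkkkkkkkkkkkkkkkkkggkkkkkkkkkkkkkkkkkkggkkkkk......
   8    7    6    5    4    3    2    1    0    1    2    3    4    5    6    7    8    9
```

>>> {"api": "apply_moves", "payload": {
  "moves": [
    [[0.001,0.002,0],0],
    [[0.001,0.002,0.001],0],
    [[0,0,0.001],0],
    [[0,0,0],0],
    [[0,0,0],0]
  ]
}}

```text
time_s: 59.08
tcp_pos: [0.5529, -0.3117, 0.0506]
ee_rot: [[-0.856, -0.518, 0.004], [-0.518, 0.856, -0.001], [-0.003, -0.003, -1.0]]
wrist_force: [3.5, 0.9, -0.6]
gripper_width: 0.343
gripper_force: 30.0
```

```bash
cat >> h.py <<'E'
def prof():
    p=imaging.capture("scene"); im=cv2.cvtColor(p["frame"],cv2.COLOR_BGR2HSV)
    def cl(h,s,v):
        if 8<=h<=18 and s>180 and v>110: return "O"
        if 65<=h<=98 and s>80: return "g"
        if s<60 and v>120: return "w"
        return "k" if v<80 else "."
    for y in (65,30,10,-30): print(f"{y:4}","".join(cl(*[int(c) for c in im[tuple(np.round(px(p,(*W(x,y+2.7),.05))).astype(int)[::-1])]]) for x in range(-80,100,2)))
    print("    ","".join(str(abs(x)//10%10) if x%10==0 else " " for x in range(-80,100,2)))
    for d in models.cut_out(p,"board")[:1]:
        q=rect(p,d["region"],.045); d=np.array(q[0][:2])-H0; print(q,np.round([d@hx,d@hy],4))
E
python3 - <<'E'
from h import *
state(); print(inH(),np.round(r.sense()["ee_rot"],3)[:,2]); prof()
F=np.array(r.sense()["wrist_force"])[:2]; print("F hx,hy",F@hx,F@hy)
E
```

```text
t 59.08 tcp [ 0.5529 -0.3117  0.0506] hd 121.17 F [ 3.5  0.9 -0.6] w 29.9 gf 30.0 j [-15. -44.]
[0.3 2.8] [ 0.004 -0.001 -1.   ]
  65 kkkk.......kkggggggggggggggggggggggggggggggggg........gggggggggggggg....kkkkkkkkkkkkkkkkkk
  30 kkkkkkk.OOOOOOOO..ggggggggggggggg....ggggg....ggggggg....ggggggggg..OOOOOOOOO.kkkkkkk.....
  10 kkkkkk..OOOOOOOOO..gggggggggggggggkkkkkkkkkkkkkkkkkkkggggggggggggg..OOOOOOOOO..kkkkkk.....
 -30 ........OOOOOOOOOO.ggggggggggggggkkkkkkkkkkkkkkkkkkkkkkkkkkkgggggggOOOOOOOOO..............
     8    7    6    5    4    3    2    1    0    1    2    3    4    5    6    7    8    9    
([0.5541, -0.3085, 0.1401, 0.1131], 30.5) [-0.0018  0.0055]
F hx,hy 0.46637940928777444 3.8376315895993596
```

>>> {"api": "apply_moves", "payload": {
  "moves": [
    [[0.001,0,0.001],0],
    [[0.001,0,0.001],0],
    [[0,0,0],0],
    [[0,0,0],0],
    [[0,0,0],0]
  ]
}}

```text
time_s: 59.6
tcp_pos: [0.5507, -0.3126, 0.0486]
ee_rot: [[-0.856, -0.517, 0.003], [-0.517, 0.856, -0.001], [-0.002, -0.002, -1.0]]
wrist_force: [4.9, 2.2, 1.4]
gripper_width: 0.341
gripper_force: 30.0
```

```bash
python3 - <<'E'
from h import *
state(); print(inH()); prof()
F=np.array(r.sense()["wrist_force"])[:2]; print("F hx,hy",F@hx,F@hy)
E
```

```text
t 59.6 tcp [ 0.5507 -0.3126  0.0486] hd 121.16 F [4.9 2.2 1.4] w 29.7 gf 30.0 j [-15. -44.]
[0.  0.5]
  65 kkkk.......kkggggggggggggggggggggggggggggggggggg......gggggggggggggg....kkkkkkkkkkkkkkkkkk
  30 kkkkkkk.OOOOOOOO..ggggggggggggg....ggggggg....ggggggg..ggggggggggg..OOOOOOOOO.kkkkkkk.....
  10 kkkkkk..OOOOOOOO...gggggggggggggggkkkkkkkkkkkkkkkkkggggggggggggggg..OOOOOOOOO..kkkkkk.....
 -30 ........OOOOOOOO..ggggggggggggggkkkkkkkkkkkkkkkkkkkkkkkkkkkkggggg..OOOOOOOOO..............
     8    7    6    5    4    3    2    1    0    1    2    3    4    5    6    7    8    9    
([0.5555, -0.3108, 0.132, 0.1074], 32.1) [0.0009 0.0055]
F hx,hy 0.7502552924297656 5.191727366010959
```

>>> {"api": "apply_moves", "payload": {
  "moves": [
    [[0,0,0],0],
    [[0,0,0],0],
    [[0,0,0],0],
    [[0,0,0],0],
    [[0,0,0],0]
  ],
  "hand": 0.046
}}

```text
time_s: 60.12
tcp_pos: [0.5484, -0.3127, 0.0475]
ee_rot: [[-0.856, -0.517, -0.001], [-0.517, 0.856, 0.0], [0.001, 0.001, -1.0]]
wrist_force: [0.2, -0.7, -0.1]
gripper_width: 0.516
gripper_force: 0.0
```

>>> {"api": "apply_moves", "payload": {
  "moves": [
    [[0,0,-0.005],0],
    [[0,0,-0.015],0],
    [[0,0,-0.03],0],
    [[0,0,-0.04],0],
    [[0,0,-0.03],0]
  ]
}}

```text
time_s: 60.53
tcp_pos: [0.5494, -0.313, 0.1708]
ee_rot: [[-0.856, -0.518, 0.001], [-0.518, 0.856, -0.001], [-0.0, -0.002, -1.0]]
wrist_force: [1.4, -0.8, -0.3]
gripper_width: 0.527
gripper_force: 0.0
```

>>> {"api": "apply_moves", "payload": {
  "moves": [
    [[0.04,0,-0.01],0],
    [[0.04,0,0],0],
    [[0.04,0,0],0],
    [[0.04,0,0],0],
    [[0,0,0],0]
  ]
}}

```text
time_s: 60.95
tcp_pos: [0.4067, -0.3971, 0.1786]
ee_rot: [[-0.859, -0.512, -0.002], [-0.512, 0.859, 0.001], [0.001, 0.002, -1.0]]
wrist_force: [1.5, 0.4, 0.5]
gripper_width: 0.53
gripper_force: 0.0
```

```bash
python3 - <<'E'
from h import *
state(); prof()
p=imaging.capture("scene")
k,l,s,c=cv2.connectedComponentsWithStats(hsv(p,[8,180,120],[18,255,255]))
for i in range(1,k):
    if s[i,4]>60:
        q=rect(p,l==i,.055); d=np.array(q[0][:2])-H0
        if np.linalg.norm(d)<.1: print("or",q,np.round([d@hx,d@hy],4))
sc=p["frame"][120:255,100:280]
q=imaging.capture("top")
m=hsv(q,[20,150,100],[32,255,255]); k,l,s,c=cv2.connectedComponentsWithStats(m)
for i in range(1,k):
    if s[i,4]>60: print("bar",c[i],rect(q,l==i,.079))
for d in models.cut_out(q,"board")[:1]:
    w=rect(q,d["region"],.045); d=np.array(w[0][:2])-H0; print("top board",w,np.round([d@hx,d@hy],4))
for d in models.cut_out(q,"pack1"): print("pack",round(d["confidence"],2),rect(q,d["region"],.024)[0][:2])
for t in("meter","spool","flux"):
    d=models.place_of(q,t)[0]; print(t,at(q,d["at"][0]*560,d["at"][1]*420,0)[:2])
a=cv2.resize(sc,(400,300),interpolation=cv2.INTER_CUBIC); a2=cv2.resize(q["frame"][150:285,350:530],(400,300),interpolation=cv2.INTER_CUBIC)
b=cv2.resize(q["frame"][110:260,170:370],(400,300),interpolation=cv2.INTER_CUBIC); b2=cv2.resize(p["frame"],(400,300))
cv2.imwrite("pics/final.png",np.vstack([np.hstack([a,a2]),np.hstack([b,b2])]))
E
```

```text
t 60.95 tcp [ 0.4067 -0.3971  0.1786] hd 120.82 F [1.5 0.4 0.5] w 46.1 gf 0.0 j [-28. -31.]
  65 kkkk.......kkggggggggggggggggggggggggggggggggg........gggggggggggggg....kkkkkkkkkkkkkkkkkk
  30 kkkkkkk.OOOOOOOO..ggggggggggggg....ggggggg....ggggggg..gggggggggggOOOOOOOOOOOkkkkkkkk.....
  10 kkkkkk..OOOOOOOOO..gggggggggggggggkkkkkkkkkkkkkkkkggggggggggggggggOOOOOOOOOOO..kkkkkk.....
 -30 ........OOOOOOOO..ggggggggggggggggkkkkkkkkkkkkkkkkkkkkggggggggggg..OOOOOOOOO..............
     8    7    6    5    4    3    2    1    0    1    2    3    4    5    6    7    8    9    
([0.5514, -0.313, 0.1492, 0.1139], 31.7) [0.0007 0.0009]
or ([0.5225, -0.2619, 0.0774, 0.0184], 30.4) [-0.058   0.0026]
or ([0.5838, -0.3638, 0.0812, 0.02], 31.2) [0.0609 0.0023]
bar [312.02439024 126.30731707] ([0.7712, -0.0528, 0.1456, 0.0787], 8.1)
bar [217.64516129 160.64516129] ([0.6783, 0.1994, 0.0674, 0.0114], 46.1)
top board ([0.5582, -0.3061, 0.1165, 0.1108], 32.4) [-0.0017  0.0103]
pack 0.73 [0.35, 0.0876]
pack 0.59 [0.3407, -0.0167]
meter [ 0.78203488 -0.05592546]
spool [ 0.69581075 -0.23418425]Traceback (most recent call last):
  File "<stdin>", line 18, in <module>
IndexError: list index out of range
```

```bash
python3 - <<'E'
from h import *
p=imaging.capture("scene"); q=imaging.capture("top")
R=lambda f:cv2.resize(f,(400,300),interpolation=cv2.INTER_CUBIC)
cv2.imwrite("pics/final.png",np.vstack([np.hstack([R(p["frame"][135:225,125:245]),R(q["frame"][150:285,350:530])]),np.hstack([R(q["frame"][110:260,170:370]),R(p["frame"])])]))
E
```

```text
(no output)
```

View pics/final.png

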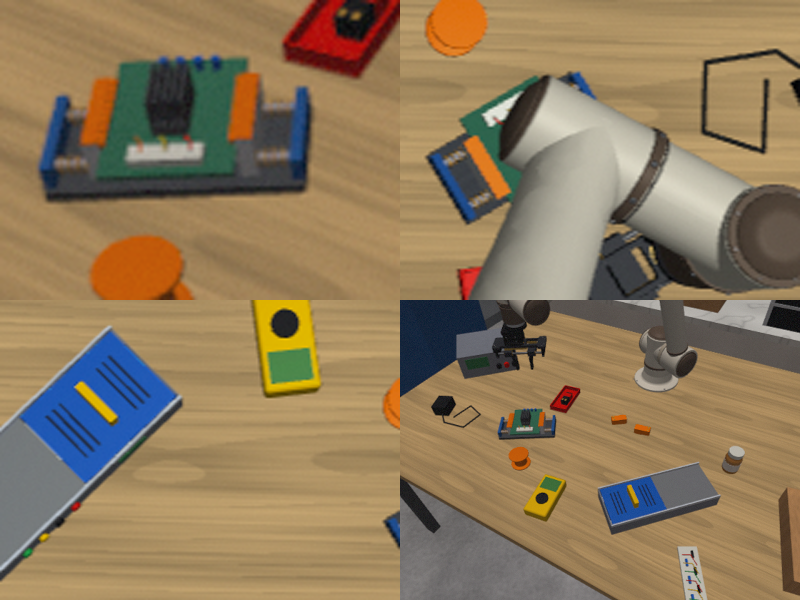

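The board sits level under both orange lips, square and centred (top-left panel, about (175,115)). The cover is shut (bar at (96,402)), the spent pack is in the tray, and the bystanders are where they were. Handing in.

```bash
python3 -c "
from station import r
print(r.finish_job())"
```

```text
the job is handed in; nothing more can be done
None
```

I handed the job in; the system gave no verdict. By the cameras and force readings, the spent pack is in the red tray, all four green packs are in the compartment with the cover slid to its stop, and the board is clamped level, square and centred under both lips; the meter, spool and jar look undisturbed.

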